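# Set the card press: carton home, three turns of the crank, start

## Robot

A 6-joint arm with a two-finger parallel gripper is mounted at the origin on the work surface. World frame = base frame: x ahead of the robot, y to its left, z up, the work surface at z = 0. Lengths are in m, angles in rad, forces in N, time in s.
With the tool pointing down it reaches from about 0.375 to 0.975 m from the base axis. Payload 3.8 kg.
Tool frame: the origin (TCP) lies at the very end of the fingers, on their centre line; the grasp point (between the pads) lies behind it (bot.tcp_to_grasp is the y of the grasp point in the tool frame, in m); y points along the fingers, z is the direction in which the jaws open and shut, and the axes are right-handed (so a half turn about y gives the same grasp; the last joint's range is limited). The gripper opens to 85 mm and grips with 20 to 120 N. Pads are 22 mm wide; open, the fingers measure 114 mm over their backs; the gripper's body (76 mm by 85 mm) begins 54 mm behind the grasp point. The pads swing forward as they close: fully open they stand 13 mm farther back than shut.
Start: joints at [1.127, 0.264, 1.604, -0, 1.274, -0.037], TCP at [0.267, 0.62, 0.2] pointing down, gripper open.
Joint ranges: [-2.63, 2.63], [-0.94, 2.18], [0.31, 2.57], [-1.31, 4.45], [0, 2.66], [-2.55, 2.55]. Speed limits (rad/s): [2.57, 2.57, 3.14, 3.14, 3.14, 3.14].

## Interface

Orientations are given as a rotation vector (axis times angle).
In Python, from workcell import bot, optics, workorder gives the robot as it stands.
- The arm moves only by the shell command python3 -m handwheel 'ROWS' [FORCE]. ROWS is JSON, a list of rows, each a list of 7 numbers: the shift along the tool's x, y, z in m, then the turn, a rotation vector about the tool's x, y, z in rad, then the opening, from 0 (shut) to 1 (fully open). A call has 1 to 8 rows; each row shifts and turns the commanded pose from where the row before left it, along the tool's axes as they then stand; what a row does not reach is not made up. A row lasts 1/8 s, in which the tool goes at most 62.5 mm and 10.7 degrees, less where a joint would pass 70% of its speed; a pose out of reach is approached as far as the arm can. A call with a gripper value outside its range is refused whole. The fingers move at their own pace and stop on an object; FORCE is the grip in N (left out, the last holds). Time passes only in rows, so rows that do not move let the fingers close. It gives the time, the measured TCP pose, the force and the opening at its end, in the units of the state.
- bot.read_state(): the state, without advancing time (a new reading comes with each control period).
- optics.read_camera(name): name is "side" or "top"; returns a dict with "image" (384x512x3 uint8, red, green, blue), "z_map" (384x512 float32, m along the optical axis (not along the pixel's ray), 0 where there is no reading), "mtx" (3x3 intrinsics, pixels), "world_from_camera" (4x4, takes a point from camera to world coordinates). Camera axes: x right, y down, z forward; pixel columns grow to the right and rows downward; lengths in m; the calibration is good to about 2 mm. A picture is of the moment at which its call begins.
- workorder.finish_job(): hands the job in, once; it reports no verdict.
The state is a dict: "time": time; "q": joint angles; "joint_vel": joint speeds; "joint_torque": joint torques, N m; "tool_pos": TCP position; "tcp_rot": TCP orientation; "wrist_force": force on the tool from outside, world axes, zero at the start; "torque": the same for the moment, N m; "width": opening from 0.0 (shut) to 1.0 (fully open).
Only numpy, scipy, OpenCV 4.12 (cv2) and the standard library are available. Lean on these libraries where they do the work, as an engineer would, in place of code of your own. Each camera call takes 0.05 s, during which the arm holds its last target.

## Task

The open carton has been left in the way of the press's hand crank: slide it along its track until it is fully home against the end stop. Then wind the crank exactly three full turns clockwise (seen from above), so that its handle finishes just where it stood at the start, and after that press the start button fully down and let it come up again. Leave the other things on the bench alone, and keep the carton upright.

Things in the scene. Friction and masses are not known exactly. Their poses are not given: they have to be found in the camera images.
- press: Fixed bench press with a carton track. Origin on the bench, mid-track; z up; its y axis runs along the track from crank to press. Two aluminium rails along y, 15 mm high, 156 mm apart inside, from y -160 to +60 mm. The press (four columns and a head, 270 mm high) stands beyond the end stop: y +130 to +244, x -80 to +90 mm, with a steel chute leading to the end stop.
- end_stop (a point): Middle of the end stop face that the carton must meet, 20 mm above the bench: a 40 mm high aluminium plate across the track, at y = +52 mm on the press.
- carton: Open cardboard carton, loose, 0.25 to 0.5 kg: 150 mm across the track (its x), 120 mm along it (y), 65 mm high, walls 5 mm; origin under its centre. Card packs fill it to 23 mm, leaving 140 x 110 mm free above, so shut fingers can reach in and draw it by the inside of a wall. Starts at y -95 to -65 mm on the press, blocking the crank's circle; home is y = -8 mm (at least -18).
- crank_post: Round crank housing fixed on the bench before the track (press x -30, y -200 mm), 68 mm wide at its foot, 38 mm high. Origin on the bench; the crank turns about the vertical axis through it. It does not turn: its own -y always points to where the handle stood at the start.
- crank_handle (a point): Top centre of the crank handle: upright black round bar, 28 mm diameter, 52 to 112 mm above the bench, 70 mm from the axis, on a flat steel arm (24 mm wide, 40 to 52 mm above the bench; hub 56 mm high). Turns endlessly both ways, drag about 2 N at the handle (more when fast), stays where left. No count is shown. Shut fingers can push it round from behind.
- ram_plate (a point): Middle of the press's ram, a dark steel plate between the columns. It sinks 2 mm for each clockwise turn of the crank and rises with each turn back; at the start it is always 140 mm above the bench, after three turns 134 mm.
- button_top (a point): Top centre of the start button, a black mushroom button 42 mm wide on a round steel post (48 mm wide, 75 mm high, foot 70 x 70 mm), left of the press; 97 mm above the bench when up.
- button (a joint): Travel of the start button: 0 up, 0.006 m fully down; springs back by itself; 1.2 N to start, about 5 N to push fully down. It counts as pressed beyond 0.0045 m.
- jar: Bystander: jar, 60 mm wide, 100 mm high, origin under its centre. Leave alone.
- spanner: Bystander: spanner 160 mm long lying on the bench. Leave alone.
- die_block: Bystander: dark steel block 80 x 60 x 35 mm, origin under its centre. Leave alone.
- blank_stack: Bystander: stack of blank cards 90 x 60 x 45 mm, origin under its centre. Leave alone.
Things that resemble listed ones, but are neither listed nor needed, are in the scene too. What is shaped like the carton but purple or red is not meant.

How it is judged:
On the way, in this order (a step that is already met when the one before it is completed fails the run):
1. the carton is home against the end stop (y of carton in the frame of press above -0.018 m), for 0.2 s.
2. the crank has made three clockwise turns and its handle rests where it stood at the start (z of ram_plate in the frame of press between 0.133 and 0.135 m and distance of crank_handle from where it was at the start of the episode below 0.018 m and y of carton in the frame of press above -0.018 m), for 0.3 s.
3. the start button is pressed fully down (value of joint button above 0.0045 m and z of ram_plate in the frame of press between 0.133 and 0.135 m and distance of crank_handle from where it was at the start of the episode below 0.018 m), for 0.05 s.
At the end, for the whole second after the job is handed in: The carton is at rest within 10 mm of fully home against the end stop, the crank stands three full clockwise turns on, its handle within 18 mm of where it stood at the start (the ram 6 mm lower, within 1 mm), and the button, having been pressed after that, is up again (all of step 2 and value of joint button below 0.001 m and linear speed of carton below 0.01 m/s); the robot touches nothing.
It fails at once if the carton is tipped (more than about 20 degrees) (angle between carton's own z axis and vertical above 0.35 rad).
It fails at once if the jar is moved by more than 20 mm (distance of jar from where it was at the start of the episode above 0.02 m).
It fails at once if the spanner is moved by more than 20 mm (distance of spanner from where it was at the start of the episode above 0.02 m).
It fails at once if the die block is moved by more than 20 mm (distance of die_block from where it was at the start of the episode above 0.02 m).
It fails at once if the blank stack is moved by more than 20 mm (distance of blank_stack from where it was at the start of the episode above 0.02 m).
It also fails if it takes over 72 s, if anything falls off the work surface, if the arm or the gripper's body presses on something with over 40 N, if the wrist force passes 120 N, or if a joint passes its speed limit or range.

## Working session

There is one attempt and no reset: what is moved stays moved. The work goes in short steps, Python scripts to look and compute and a shell command to move; the robot and the scene stay as the last step left them, time stands still between calls to the robot, and variables do not carry over. Pictures are saved under pics/ and viewed, and the job is handed in when it is done.

```bash
ls -la; mkdir -p pics; python3 - <<'E'
from workcell import bot, optics, workorder
import cv2,numpy as np
s=bot.read_state()
for k,v in s.items(): print(k,np.round(v,4))
print(bot.tcp_to_grasp)
for n in("side","top"):
    c=optics.read_camera(n)
    cv2.imwrite(f"pics/{n}0.png",c["image"][:,:,::-1])
    np.savez(f"pics/{n}0.npz",**c)
    print(n,c["mtx"].round(2).tolist(),c["world_from_camera"].round(4).tolist())
E
```

```text
total 12
drwxr-xr-x  3 agent agent 4096 Dec  7 13:49 .
drwxr-xr-x 23 root  root  4096 Dec  7 13:49 ..
drwxr-xr-x  2 agent agent 4096 Dec  7 13:49 pics
time 0.0
q [ 1.1271  0.2648  1.6054 -0.      1.2737 -0.0369]
joint_vel [-0.0007 -0.0013  0.0007  0.0008 -0.0004 -0.0014]
joint_torque [ 1.30000e-03 -5.15138e+01 -3.67300e+01 -1.00000e-04  1.33000e-02
 -0.00000e+00]
tool_pos [0.2667 0.6192 0.1987]
tcp_rot [-1.5493  0.3196 -0.3188]
wrist_force [-0.0544  0.5937  0.0983]
torque [ 0.0415 -0.0139 -0.0278]
width 1.0029
-0.0187
side [[416.37, 0.0, 253.54], [0.0, 416.37, 193.68], [0.0, 0.0, 1.0]] [[0.9214, -0.2139, 0.3244, 0.1168], [-0.3883, -0.54, 0.7468, -0.9736], [0.0154, -0.814, -0.5806, 0.8624], [0.0, 0.0, 0.0, 1.0]]
top [[488.27, 0.0, 256.75], [0.0, 488.27, 199.2], [0.0, 0.0, 1.0]] [[0.0021, -0.9975, 0.0707, 0.4457], [-0.9997, -0.0003, 0.0247, -0.0466], [-0.0246, -0.0708, -0.9972, 1.5155], [0.0, 0.0, 0.0, 1.0]]
```

View pics/side0.png

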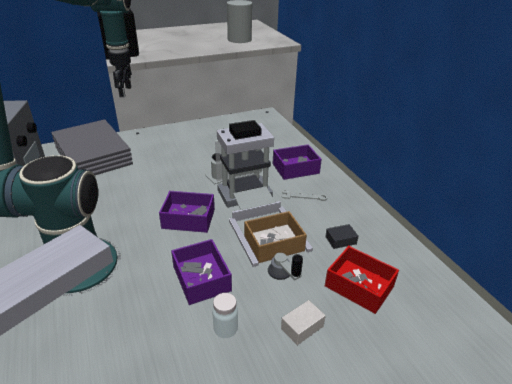

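View pics/top0.png

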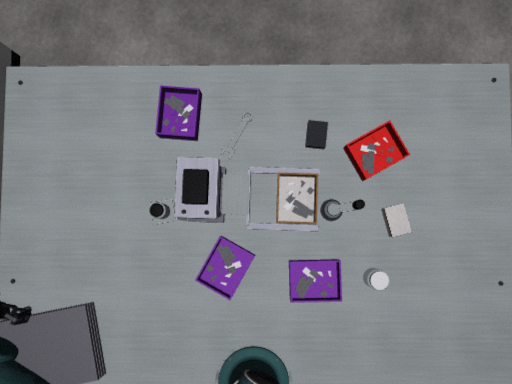

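The top view shows the brown carton at (297,198) on its track, the crank post at (332,210), its black handle at (358,204), and the press at (198,187). The black button is at (158,210).

Possible mix-ups:
- **Carton:** purple boxes at (179,112), (226,267) and (315,280), and a red box at (377,150). I choose the brown one at (297,198).
- **Handle:** black die block (316,134), press-head top (196,187) and button (158,210). I choose the round black one on the arm at (358,204).

I'll check these in close crops and measure.

```bash
cat > h.py <<'E'
import numpy as np,cv2
def load(n,i=0): return dict(np.load(f"pics/{n}{i}.npz"))
def ray(c,u,v):
    K=c["mtx"];T=c["world_from_camera"]
    d=T[:3,:3]@np.array([(u-K[0,2])/K[0,0],(v-K[1,2])/K[1,1],1]);return T[:3,3],d
def plane(c,u,v,z):
    o,d=ray(c,u,v);return o+d*(z-o[2])/d[2]
def depth(c,u,v):
    o,d=ray(c,u,v);return o+d*c["z_map"][int(round(v)),int(round(u))]
def proj(c,p):
    T=c["world_from_camera"];q=T[:3,:3].T@(np.asarray(p)-T[:3,3]);K=c["mtx"];return (K[0,0]*q[0]/q[2]+K[0,2],K[1,1]*q[1]/q[2]+K[1,2])
def two(c1,p1,c2,p2):
    o1,d1=ray(c1,*p1);o2,d2=ray(c2,*p2);A=np.stack([d1,-d2],1);t=np.linalg.lstsq(A,o2-o1,rcond=None)[0]
    a=o1+d1*t[0];b=o2+d2*t[1];return (a+b)/2,np.linalg.norm(a-b)
E
python3 - <<'E'
from h import *
t=load("top");s=load("side")
a=cv2.resize(t["image"][140:250,140:400],None,fx=3,fy=3,interpolation=cv2.INTER_CUBIC)
cv2.imwrite("pics/ct.png",a[:,:,::-1])
b=cv2.resize(s["image"][110:290,195:345],None,fx=3.3,fy=3.3,interpolation=cv2.INTER_CUBIC)
cv2.imwrite("pics/cs.png",b[:,:,::-1])
E
```

```text
(no output)
```

View pics/ct.png

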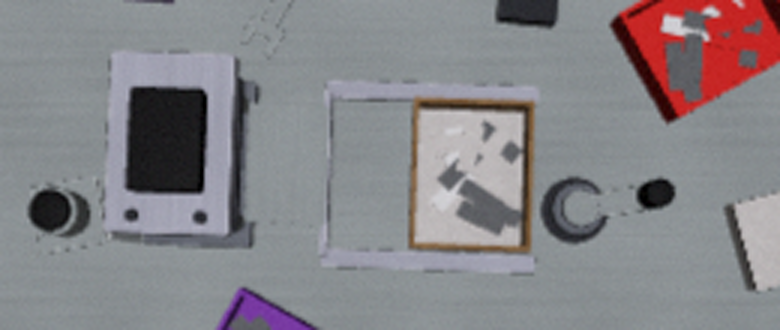

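View pics/cs.png

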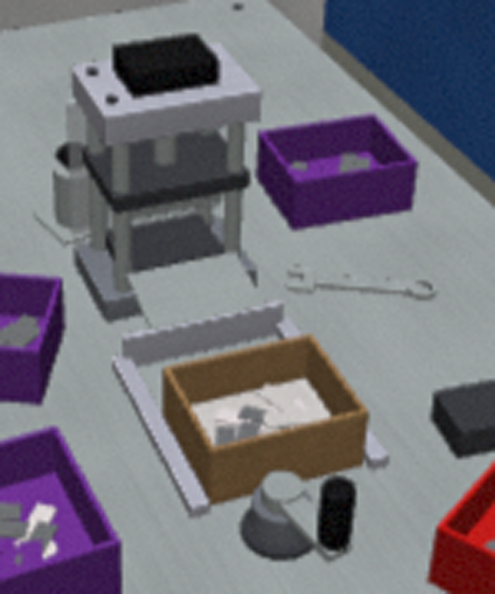

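The crops confirm the choices: brown carton between the rails, hub and upright black handle on the steel arm, black mushroom button behind and left of the press. The button is partly hidden in the side view. Next come the positions.

```bash
python3 - <<'E'
from h import *
t=load("top");s=load("side")
def blob(c,mask,x0,y0,x1,y1):
    m=np.zeros_like(mask,np.uint8);m[y0:y1,x0:x1]=mask[y0:y1,x0:x1]
    n,l,st,ce=cv2.connectedComponentsWithStats(m)
    i=1+np.argmax(st[1:,4]);return ce[i],st[i],(l==i).astype(np.uint8)
def dark(c,th=45): return (c["image"].max(2)<th)
# handle top
ct,st,_=blob(t,dark(t),348,195,370,214);print("handle top blob",ct,st)
cs,ss,ms=blob(s,dark(s),285,250,308,280);print("handle side blob",cs,ss)
print("ray on .112:",plane(t,*ct,.112), "depth",depth(t,*ct))
print("two-view (side top ellipse ctr)",two(t,ct,s,(cs[0],ss[1]+4)))
cb,sb,_=blob(t,dark(t),145,200,172,222);print("button blob",cb,sb,plane(t,*cb,.097),depth(t,*cb))
# carton rim brown
for c,n in((t,"top"),(s,"side")):
    h=cv2.cvtColor(c["image"],cv2.COLOR_RGB2HSV)
    m=((h[...,0]>8)&(h[...,0]<25)&(h[...,1]>90)).astype(np.uint8)
    cc,stt,mm=blob(c,m,0,0,512,384)
    cnt=max(cv2.findContours(mm,0,2)[0],key=cv2.contourArea)
    r=cv2.minAreaRect(cnt);print(n,"carton",r,stt)
    if n=="top":
        b=cv2.boxPoints(r); P=np.array([plane(c,*p,.065) for p in b]);print(P.round(4),P.mean(0))
        for p in b: print(depth(c,*(p+(r[0]-p)*.04)).round(4))
    else:
        print(cv2.approxPolyDP(cv2.convexHull(cnt),3,True)[:,0].tolist())
# rails: pixels
g=cv2.cvtColor(t["image"],cv2.COLOR_RGB2GRAY)
T=t["world_from_camera"];K=t["mtx"]
v,u=np.mgrid[150:245,235:335];z=t["z_map"][150:245,235:335]
W=np.stack([(u-K[0,2])/K[0,0]*z,(v-K[1,2])/K[1,1]*z,z],-1)@T[:3,:3].T+T[:3,3]
m=(W[...,2]>.009)&(W[...,2]<.022)
n,l,st2,ce=cv2.connectedComponentsWithStats(m.astype(np.uint8))
for i in range(1,n):
    if st2[i,4]>60:
        P=W[l==i];vx,vy,x,y=cv2.fitLine(P[:,:2].astype(np.float32),cv2.DIST_HUBER,0,.01,.01).ravel();print(i,st2[i],"dir",vx,vy,"pt",x,y,"z",P[:,2].mean(),"yrange",P[:,1].min(),P[:,1].max())
# plate, head of press
m=(W[...,2]>.03)&(W[...,2]<.047)&(W[...,1]>W[...,1].mean()+.05);P=W[m];print("stop",P.shape,P.mean(0),P.min(0),P.max(0))
# post
for (a,b) in((332,210),(338,209)): print("hub",depth(t,a,b))
E
```

```text
handle top blob [358.2195122  204.15853659] [353 200  12   9  82]
handle side blob [296.44021739 265.36956522] [292 255  10  22 184]
ray on .112: [ 0.53105805 -0.30270109  0.112     ] depth [ 0.53127162 -0.30334153  0.10849021]
two-view (side top ellipse ctr) (array([ 0.53169221, -0.304511  ,  0.1021767 ]), np.float64(8.005442006872846e-05))
button blob [156.17557252 209.6870229 ] [150 204  13  13 131] [0.51544916 0.2826525  0.097     ] [0.51575341 0.28408783 0.09081631]
top carton ((296.89288330078125, 197.71310424804688), (39.81122589111328, 49.8056755065918), 1.9091525077819824) [277 173  41  51 313]
[[ 0.4809 -0.0684  0.065 ]
 [ 0.6296 -0.0735  0.065 ]
 [ 0.6254 -0.192   0.065 ]
 [ 0.4772 -0.1861  0.065 ]] [ 0.55328438 -0.12997619  0.065     ]
[ 0.4837 -0.0708  0.0686]
[ 0.6265 -0.0757  0.0651]
[ 0.6223 -0.1893  0.0667]
[ 0.4802 -0.1836  0.0672]
side carton ((275.29412841796875, 235.6764678955078), (42.6862678527832, 58.45108413696289), 75.96376037597656) [ 245  212   61   50 1580]
[[289, 212], [305, 234], [304, 249], [259, 261], [245, 235], [245, 222]]
9 [ 12  17  73   8 346] dir 0.027011521 0.9996351 pt 0.64219534 -0.0878321 z 0.014605033476476242 yrange -0.20126089679637865 0.021245043970202583
12 [  43   26   37   46 1363] dir 0.99805534 -0.06233448 pt 0.55387366 -0.12967959 z 0.01651102875744418 yrange -0.1862445292662697 -0.07466314927016499
27 [ 11  73  72   8 382] dir 0.023791647 0.99971694 pt 0.4676108 -0.08543607 z 0.014869168505651308 yrange -0.19436492930004037 0.02369138131094726
stop (544, 3) [0.56237611 0.03202178 0.04194974] [0.47523755 0.01056949 0.03208337] [0.64274338 0.05612967 0.04696031]
hub [ 0.51699805 -0.23496436  0.05551848]
hub [ 0.51997023 -0.25274296  0.0560662 ]
```

```bash
python3 - <<'E'
from h import *
from workcell import bot
from scipy.spatial.transform import Rotation as R
s=bot.read_state();print(R.from_rotvec(s["tcp_rot"]).as_matrix().round(3))
t=load("top");sd=load("side")
# press tallest points, jar, button depth cluster
def W(c):
    z=c["z_map"];v,u=np.mgrid[:384,:512];K=c["mtx"];T=c["world_from_camera"]
    P=np.stack([(u-K[0,2])/K[0,0]*z,(v-K[1,2])/K[1,1]*z,z],-1)@T[:3,:3].T+T[:3,3];P[z==0]=np.nan;return P
Wt=W(t);Ws=W(sd)
for n,(x0,y0,x1,y1),lo,hi in(("press",(170,150,230,225),.2,.5),("button",(140,195,175,225),.085,.11),("post",(315,190,350,230),.045,.065),("handle",(348,192,372,216),.09,.13),("jar",(360,262,395,300),.08,.12),("stack",(380,200,415,240),.03,.06)):
    P=Wt[y0:y1,x0:x1].reshape(-1,3);P=P[(P[:,2]>lo)&(P[:,2]<hi)];print(n,len(P),P.min(0).round(3),P.max(0).round(3),np.median(P,0).round(4))
P=Ws[245:285,285:310].reshape(-1,3);P=P[P[:,2]>.09];print("side handle",P.min(0),P.max(0),P.mean(0))
P=Ws[150:175,205:225].reshape(-1,3);Q=P[(P[:,2]>.08)&(P[:,2]<.11)];print("side button",Q.min(0),Q.max(0),Q.mean(0))
E
```

```text
[[ 0.918 -0.001  0.396]
 [-0.396 -0.002  0.918]
 [-0.    -1.    -0.002]]
press 2593 [0.485 0.088 0.201] [0.649 0.207 0.277] [0.5652 0.1409 0.2443]
button 148 [0.497 0.266 0.086] [0.535 0.306 0.103] [0.5146 0.2837 0.0955]
post 256 [ 0.478 -0.287  0.045] [ 0.578 -0.184  0.065] [ 0.5232 -0.2414  0.0548]
handle 84 [ 0.518 -0.32   0.091] [ 0.543 -0.293  0.119] [ 0.5314 -0.3046  0.1104]
jar 295 [ 0.289 -0.388  0.08 ] [ 0.342 -0.334  0.108] [ 0.3147 -0.3595  0.0993]
stack 629 [ 0.44  -0.469  0.03 ] [ 0.538 -0.391  0.053] [ 0.4878 -0.4293  0.0446]
side handle [ 0.51762626 -0.32147902  0.09002531] [ 0.54357037 -0.29477666  0.1141179 ] [ 0.52902085 -0.31141349  0.10572822]
side button [0.48418601 0.17703394 0.08073481] [0.51390962 0.30245344 0.10989946] [0.49838198 0.21967398 0.09442762]
```

Handle ≈ (0.531, −0.307), axis ≈ (0.521, −0.237), carton centre ≈ (0.553, −0.130), button ≈ (0.515, 0.284), press origin ≈ (0.556, −0.038). First I lift, shut the fingers and turn the tool square to the world, so that tool z = +x and tool x = −y.

```bash
python3 -m handwheel '[[0,-0.015,0,0,0.1663,0,0],[0,-0.015,0,0,0.1663,0,0],[0,-0.015,0,0,0.1663,0,0],[0,-0.015,0,0,0.1663,0,0],[0,-0.015,0,0,0.1663,0,0],[0,-0.015,0,0,0.1663,0,0],[0,-0.015,0,0,0.1663,0,0]]'
python3 - <<'E'
from workcell import bot
from scipy.spatial.transform import Rotation as R
s=bot.read_state();print(R.from_rotvec(s["tcp_rot"]).as_matrix().round(3),s["q"],s["tool_pos"])
E
```

```text
time: 0.98
tool_pos: [0.2669, 0.6196, 0.3047]
tcp_rot: [-1.208, 1.213, -1.214]
wrist_force: [-0.9, 0.8, 1.2]
width: -0.003
[[-0.006 -0.001  1.   ]
 [-1.    -0.001 -0.006]
 [ 0.001 -1.    -0.001]] [1.12709361e+00 2.21624158e-01 1.46647858e+00 4.96360218e-06
 1.45490517e+00 1.13271397e+00] [0.26691453 0.61956426 0.3047207 ]
```

```bash
python3 -m handwheel '[[0.05,0,0.0165,0,0,0,0],[0.055,0,0.0165,0,0,0,0],[0.055,0,0.0165,0,0,0,0],[0.055,0,0.0165,0,0,0,0],[0.055,0,0.0165,0,0,0,0],[0.055,0,0.0165,0,0,0,0],[0.055,0,0.0165,0,0,0,0],[0.055,0,0.0165,0,0,0,0]]'; python3 -m handwheel '[[0.055,0,0.0165,0,0,0,0],[0.055,0,0.015,0,0,0,0],[0.04,0,0.04,0,0,0,0],[0.04,0,0.04,0,0,0,0],[0.03,0.02,0.03,0,0,0,0],[0,0.03,0,0,0,0,0],[0,0,0,0,0,0,0]]'
```

```text
time: 1.98
tool_pos: [0.3989, 0.183, 0.3047]
tcp_rot: [-1.209, 1.209, -1.209]
wrist_force: [0.7, 0.2, -0.0]
width: 0.002
time: 2.85
tool_pos: [0.5382, -0.0353, 0.2514]
tcp_rot: [-1.213, 1.216, -1.206]
wrist_force: [0.2, 0.6, -0.2]
width: 0.002
```

```bash
python3 -m handwheel '[[0.04,0.05,0.01,0,0,0,0],[0.025,0.05,0.006,0,0,0,0],[0,0.04,0,0,0,0,0],[0,0.035,0,0,0,0,0],[0,0.02,0,0,0,0,0],[0,0.018,0,0,0,0,0],[0,0,0,0,0,0,0]]'
```

```text
time: 3.72
tool_pos: [0.5554, -0.0982, 0.0432]
tcp_rot: [-1.211, 1.21, -1.208]
wrist_force: [1.1, 0.1, 0.2]
width: -0.0
```

```bash
python3 - <<'E'
from h import *
from workcell import optics
c=optics.read_camera("side");np.savez("pics/side1.npz",**c)
cv2.imwrite("pics/s1.png",cv2.resize(c["image"][170:300,190:350],None,fx=4,fy=4,interpolation=cv2.INTER_CUBIC)[:,:,::-1])
E
```

```text
(no output)
```

View pics/s1.png

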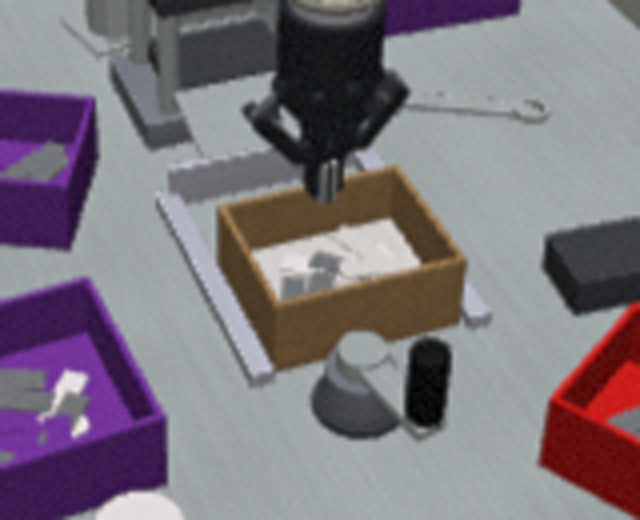

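The fingers stand inside the brown carton, crop (322,190), just behind its front wall. Now I push towards the stop.

```bash
python3 -m handwheel '[[-0.006,0.006,0,0,0,0,0],[-0.01,0,0,0,0,0,0],[-0.012,0,0,0,0,0,0],[-0.012,0,0,0,0,0,0],[-0.012,0,0,0,0,0,0],[-0.012,0,0.001,0,0,0,0],[-0.012,0,0.001,0,0,0,0],[0,0,0,0,0,0,0]]'
```

```text
time: 4.78
tool_pos: [0.5582, -0.0218, 0.0379]
tcp_rot: [-1.21, 1.208, -1.208]
wrist_force: [1.1, 0.1, -0.4]
width: -0.002
```

```bash
python3 -m handwheel '[[-0.008,0,0,0,0,0,0],[-0.006,0,0,0,0,0,0],[-0.004,0,0,0,0,0,0],[0,0,0,0,0,0,0]]'
python3 - <<'E'
from h import *
from workcell import optics
c=optics.read_camera("top");np.savez("pics/top2.npz",**c)
cv2.imwrite("pics/t2.png",cv2.resize(c["image"][140:250,230:390],None,fx=4,fy=4,interpolation=cv2.INTER_CUBIC)[:,:,::-1])
h=cv2.cvtColor(c["image"],cv2.COLOR_RGB2HSV)
m=((h[...,0]>8)&(h[...,0]<25)&(h[...,1]>90))
v,u=np.nonzero(m[150:250,230:350]);print(u.min()+230,u.max()+230,v.min()+150,v.max()+150)
print("rear edge y",plane(c,u.max()+231,198,.065))
E
```

```text
time: 5.28
tool_pos: [0.5581, -0.0045, 0.0378]
tcp_rot: [-1.209, 1.209, -1.209]
wrist_force: [-0.7, 0.5, 0.3]
width: -0.003
277 317 173 223
rear edge y [ 0.55217737 -0.19261565  0.065     ]
```

View pics/t2.png

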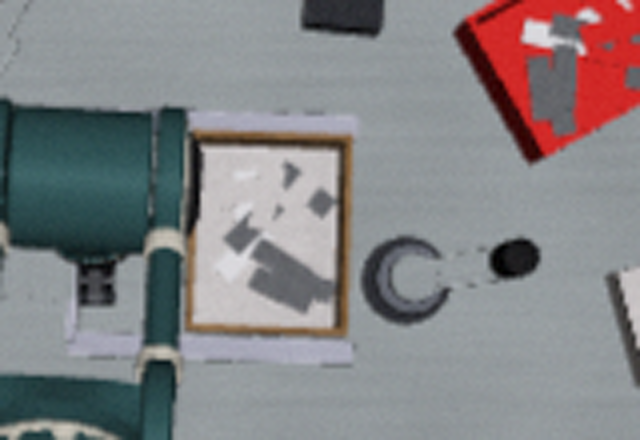

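The carton did not move: its columns are still 277–317. The fingers must be beyond its front wall, so I check where they are.

```bash
python3 - <<'E'
from h import *
from workcell import optics,bot
s=bot.read_state();print(s["tool_pos"],s["q"],s["tcp_rot"])
a=load("side",1);print("side1 proj TCP then",proj(a,[.5554,-.0982,.043]),"carton front rim centre",proj(a,[.555,-.0706,.065]))
c=optics.read_camera("side");np.savez("pics/side3.npz",**c)
print("now proj",proj(c,s["tool_pos"]),proj(load("top",2),s["tool_pos"]))
cv2.imwrite("pics/s3.png",cv2.resize(c["image"][150:300,190:350],None,fx=4,fy=4,interpolation=cv2.INTER_CUBIC)[:,:,::-1])
E
```

```text
[ 0.55813817 -0.00467728  0.03786464] [-5.29178193e-02  2.01346790e-01  2.00380748e+00 -1.60761321e-04
  9.36458357e-01 -5.29044472e-02] [-1.20935247  1.20909835 -1.20922104]
side1 proj TCP then (np.float64(270.43931729263096), np.float64(226.56360714927348)) carton front rim centre (np.float64(266.84032457153114), np.float64(215.7151636625294))
now proj (np.float64(259.03258641038025), np.float64(210.2458737428642)) (np.float64(255.01549753655956), np.float64(196.68109784254776))
```

View pics/s3.png

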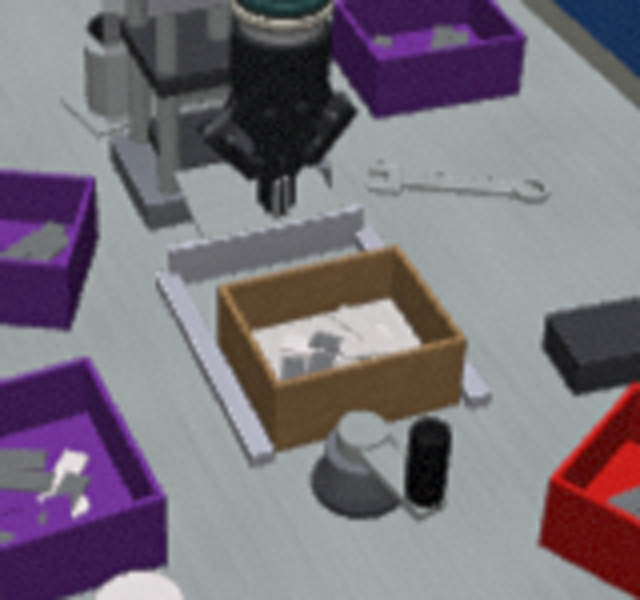

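```bash
python3 - <<'E'
from h import *
for k in(1,3):
    c=load("side",k);z=c["z_map"];v,u=np.mgrid[:384,:512];K=c["mtx"];T=c["world_from_camera"]
    P=np.stack([(u-K[0,2])/K[0,0]*z,(v-K[1,2])/K[1,1]*z,z],-1)@T[:3,:3].T+T[:3,3]
    us,vs=(271,212) if k==1 else (260,195)
    for vv in range(vs-4,vs+22,2): print(vv,P[vv,us].round(3),P[vv,us-3].round(3),c["image"][vv,us])
    print()
E
```

```text
208 [ 0.549 -0.108  0.123] [ 0.541 -0.104  0.123] [24 28 29]
210 [ 0.55  -0.107  0.115] [ 0.539 -0.109  0.12 ] [44 48 48]
212 [ 0.55  -0.107  0.107] [ 0.543 -0.103  0.107] [ 98 100 102]
214 [ 0.551 -0.106  0.099] [ 0.543 -0.103  0.099] [89 91 93]
216 [ 0.551 -0.107  0.092] [ 0.544 -0.101  0.09 ] [74 76 75]
218 [ 0.552 -0.106  0.084] [ 0.543 -0.104  0.085] [72 74 76]
220 [ 0.553 -0.104  0.074] [ 0.557 -0.076  0.052] [79 70 62]
222 [ 0.567 -0.076  0.041] [ 0.556 -0.078  0.045] [94 73 47]
224 [ 0.568 -0.075  0.032] [ 0.558 -0.075  0.035] [95 72 49]
226 [ 0.57  -0.072  0.021] [ 0.559 -0.073  0.025] [91 69 45]
228 [ 0.568 -0.078  0.017] [ 0.56  -0.072  0.016] [149 135 126]
230 [ 0.563 -0.087  0.018] [ 0.558 -0.078  0.013] [210 206 204]
232 [ 0.559 -0.097  0.019] [ 0.551 -0.092  0.017] [209 205 203]

191 [ 0.558 -0.008  0.116] [ 0.545 -0.015  0.124] [28 31 32]
193 [ 0.557 -0.011  0.111] [ 0.546 -0.013  0.115] [27 29 30]
195 [ 0.555 -0.015  0.106] [ 0.546 -0.012  0.106] [66 67 66]
197 [ 0.556 -0.014  0.098] [ 0.547 -0.011  0.098] [51 49 52]
199 [ 0.557 -0.013  0.089] [ 0.548 -0.009  0.088] [42 43 46]
201 [ 0.556 -0.015  0.083] [ 0.548 -0.01   0.082] [40 43 43]
203 [ 0.556 -0.016  0.075] [ 0.549 -0.007  0.071] [60 62 61]
205 [0.571 0.017 0.041] [0.561 0.019 0.042] [150 154 157]
207 [0.57  0.013 0.035] [0.56  0.015 0.036] [126 124 133]
209 [0.57  0.014 0.026] [0.561 0.017 0.027] [110 109 115]
211 [0.57  0.014 0.018] [0.557 0.009 0.025] [105 103 111]
213 [0.57  0.013 0.01 ] [0.559 0.012 0.014] [101 101 107]
215 [0.571 0.015 0.   ] [0.559 0.012 0.005] [124 127 132]
```

The depth image shows the finger ends about 0.032 m higher than the reported TCP, so they slid over the rim. I check against the starting picture whether that offset is constant.

```bash
python3 - <<'E'
from h import *
c=load("side",0);z=c["z_map"];v,u=np.mgrid[:384,:512];K=c["mtx"];T=c["world_from_camera"]
P=np.stack([(u-K[0,2])/K[0,0]*z,(v-K[1,2])/K[1,1]*z,z],-1)@T[:3,:3].T+T[:3,3]
Q=P[60:110,100:145];m=(z[60:110,100:145]>0)&(np.hypot(Q[...,0]-.267,Q[...,1]-.62)<.09)&(Q[...,2]>.1)&(c["image"][60:110,100:145].max(2)<90)
q=Q[m];print(len(q),np.sort(q[:,2])[:12].round(3));o=q[np.argsort(q[:,2])[:30]];print(o.round(3))
print(proj(c,[.267,.62,.2]))
E
```

```text
531 [0.242 0.243 0.244 0.246 0.246 0.247 0.248 0.248 0.248 0.249 0.249 0.25 ]
[[0.282 0.666 0.242]
 [0.278 0.665 0.243]
 [0.289 0.657 0.244]
 [0.275 0.67  0.246]
 [0.286 0.664 0.246]
 [0.284 0.651 0.247]
 [0.247 0.579 0.248]
 [0.279 0.663 0.248]
 [0.236 0.581 0.248]
 [0.289 0.657 0.249]
 [0.294 0.664 0.249]
 [0.282 0.656 0.25 ]
 [0.276 0.666 0.251]
 [0.272 0.667 0.251]
 [0.29  0.659 0.252]
 [0.283 0.66  0.252]
 [0.242 0.568 0.252]
 [0.279 0.661 0.252]
 [0.239 0.569 0.252]
 [0.286 0.658 0.253]
 [0.249 0.564 0.253]
 [0.244 0.575 0.253]
 [0.25  0.57  0.254]
 [0.254 0.569 0.254]
 [0.284 0.663 0.255]
 [0.287 0.662 0.255]
 [0.276 0.664 0.256]
 [0.236 0.571 0.256]
 [0.291 0.657 0.256]
 [0.272 0.664 0.256]]
(np.float64(127.7174574655894), np.float64(103.0156830172675))
```

The offset is constant: the real finger ends are about 0.031 m above the reported TCP. I go back over the carton and enter 0.031 m lower.

```bash
python3 -m handwheel '[[0,-0.02,0,0,0,0,0],[0.05,0,-0.002,0,0,0,0],[0.045,0,-0.002,0,0,0,0],[0.002,0.02,0,0,0,0,0],[0,0.02,0,0,0,0,0],[0,0.012,0,0,0,0,0],[0,0,0,0,0,0,0]]'
python3 - <<'E'
from h import *
from workcell import optics
c=optics.read_camera("side");np.savez("pics/side4.npz",**c)
cv2.imwrite("pics/s4.png",cv2.resize(c["image"][150:300,190:350],None,fx=4,fy=4,interpolation=cv2.INTER_CUBIC)[:,:,::-1])
E
```

```text
time: 6.25
tool_pos: [0.5531, -0.1015, 0.0048]
tcp_rot: [-1.21, 1.211, -1.208]
wrist_force: [-0.5, -0.2, -0.8]
width: -0.001
```

View pics/s4.png

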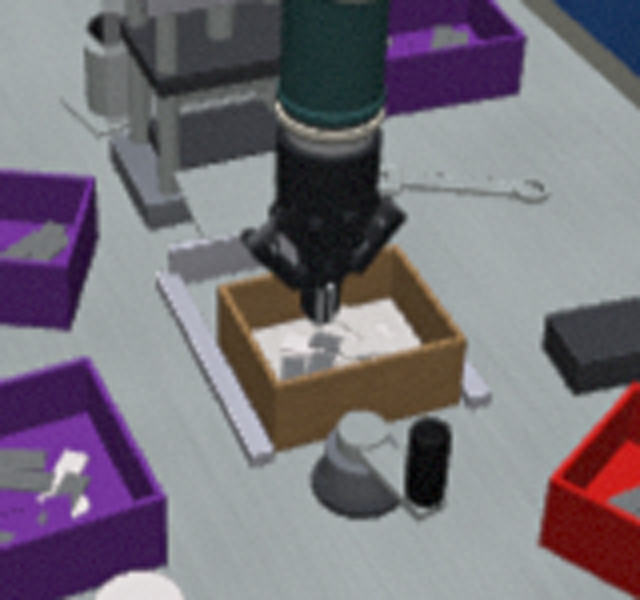

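The finger ends now sit inside the carton just above the packs, crop (320,318). Pushing.

```bash
python3 -m handwheel '[[-0.008,0,0,0,0,0,0],[-0.008,0,0,0,0,0,0],[-0.01,0,0.0005,0,0,0,0],[-0.01,0,0.0005,0,0,0,0],[-0.01,0,0.0005,0,0,0,0],[-0.01,0,0.0005,0,0,0,0],[-0.01,0,0,0,0,0,0],[0,0,0,0,0,0,0]]'
python3 - <<'E'
from h import *
from workcell import optics
c=optics.read_camera("side");np.savez("pics/side5.npz",**c)
cv2.imwrite("pics/s5.png",cv2.resize(c["image"][150:300,190:350],None,fx=4,fy=4,interpolation=cv2.INTER_CUBIC)[:,:,::-1])
E
```

```text
time: 7.3
tool_pos: [0.5554, -0.0342, 0.0053]
tcp_rot: [-1.21, 1.21, -1.207]
wrist_force: [-0.4, -1.1, -0.8]
width: 0.003
```

View pics/s5.png

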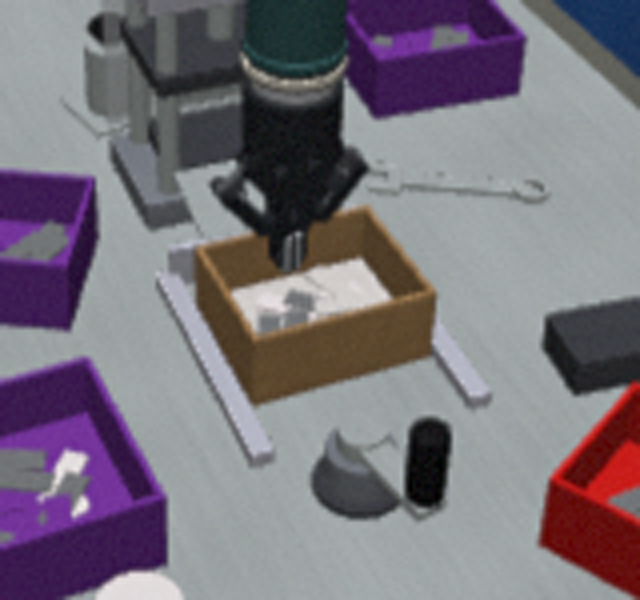

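The carton slides along the rails (front corner now at crop (200,250)). I continue to the stop.

```bash
python3 -m handwheel '[[-0.008,0,0,0,0,0,0],[-0.008,0,0.0005,0,0,0,0],[-0.006,0,0,0,0,0,0],[-0.004,0,0,0,0,0,0],[-0.002,0,0,0,0,0,0],[0,0,0,0,0,0,0]]'; python3 -m handwheel '[[-0.002,0,0,0,0,0,0],[0,0,0,0,0,0,0]]'; python3 -m handwheel '[[-0.002,0,0,0,0,0,0],[0,0,0,0,0,0,0]]'
```

```text
time: 8.1
tool_pos: [0.5568, -0.0073, 0.006]
tcp_rot: [-1.209, 1.209, -1.209]
wrist_force: [-0.2, -1.8, -0.1]
width: -0.003
time: 8.35
tool_pos: [0.5569, -0.0058, 0.0061]
tcp_rot: [-1.209, 1.209, -1.21]
wrist_force: [-0.4, -1.7, 0.2]
width: -0.002
time: 8.6
tool_pos: [0.5569, -0.0043, 0.0061]
tcp_rot: [-1.21, 1.208, -1.21]
wrist_force: [0.9, -4.5, -0.0]
width: -0.001
```

```bash
python3 -m handwheel '[[-0.002,0,0,0,0,0,0],[0,0,0,0,0,0,0]]'; python3 -m handwheel '[[-0.002,0,0,0,0,0,0],[0,0,0,0,0,0,0]]'
python3 - <<'E'
from h import *
from workcell import optics
for n in("side","top"):
    c=optics.read_camera(n);np.savez(f"pics/{n}6.npz",**c)
    a=c["image"][150:300,190:350] if n=="side" else c["image"][140:250,230:390]
    cv2.imwrite(f"pics/{n}6.png",cv2.resize(a,None,fx=4,fy=4,interpolation=cv2.INTER_CUBIC)[:,:,::-1])
h=cv2.cvtColor(c["image"],cv2.COLOR_RGB2HSV)
m=((h[...,0]>8)&(h[...,0]<25)&(h[...,1]>90))
v,u=np.nonzero(m[150:250,230:350]);u+=230;print(u.max())
print("rear edge", plane(c,u.max()+1,198,.065))
E
```

```text
time: 8.85
tool_pos: [0.5569, -0.0043, 0.0061]
tcp_rot: [-1.212, 1.206, -1.211]
wrist_force: [-0.3, -11.9, -0.1]
width: 0.003
time: 9.1
tool_pos: [0.5569, -0.0041, 0.0062]
tcp_rot: [-1.215, 1.204, -1.213]
wrist_force: [-0.8, -19.4, 0.5]
width: 0.002
289
rear edge [ 0.55215685 -0.10956032  0.065     ]
```

View pics/side6.png

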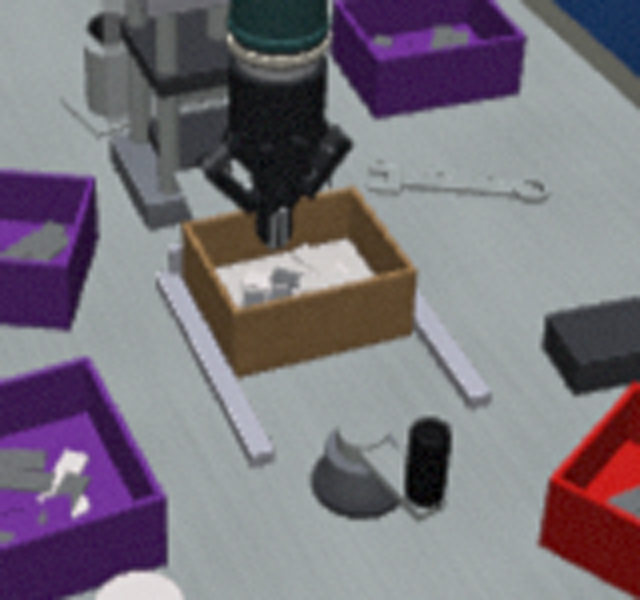

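View pics/top6.png

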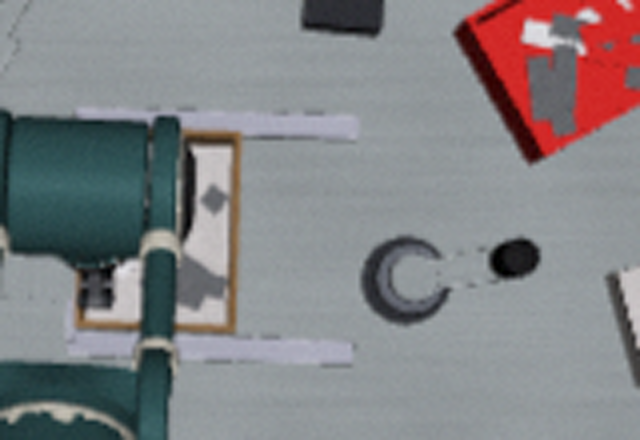

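Home: the push force rose to 19 N without further travel, and the carton's rear edge moved 83 mm to y −0.110 (about −9 mm in the press frame). Next I back off, lift and go over the handle with the jaws open.

```bash
python3 -m handwheel '[[0.022,0,0,0,0,0,0],[0,-0.045,0,0,0,0,0],[0,-0.045,0,0,0,0,0],[0,-0.045,0,0,0,0,0],[0.056,0,-0.005,0,0,0,0.7],[0.056,0,-0.005,0,0,0,0.7],[0.056,0,-0.005,0,0,0,0.7],[0.056,0,-0.005,0,0,0,0.7]]' 25; python3 -m handwheel '[[0.05,0,-0.004,0,0,0,0.7],[0,0,0,0,0,0,0.7],[0,0,0,0,0,0,0.7]]'
python3 - <<'E'
from workcell import bot
from scipy.spatial.transform import Rotation as R
s=bot.read_state();print(R.from_rotvec(s["tcp_rot"]).as_matrix().round(3),s["q"].round(2) if hasattr(s["q"],'round') else s["q"])
E
```

```text
time: 10.2
tool_pos: [0.5366, -0.2465, 0.141]
tcp_rot: [-1.208, 1.209, -1.209]
wrist_force: [0.3, -0.2, 0.6]
width: 0.699
time: 10.58
tool_pos: [0.5325, -0.2949, 0.1404]
tcp_rot: [-1.208, 1.211, -1.209]
wrist_force: [-0.1, 0.1, 0.3]
width: 0.706
[[-0.001 -0.     1.   ]
 [-1.     0.002 -0.001]
 [-0.002 -1.    -0.   ]] [-0.55  0.18  1.81  0.    1.14 -0.55]
```

```bash
python3 -m handwheel '[[0.0115,0,-0.0015,0,0,0,0.7],[0,0.02,0,0,0,0,0.7],[0,0,0,0,0,0,0.7]]'
python3 - <<'E'
from h import *
from workcell import optics
c=optics.read_camera("side");np.savez("pics/side7.npz",**c)
cv2.imwrite("pics/s7.png",cv2.resize(c["image"][190:310,230:370],None,fx=5,fy=5,interpolation=cv2.INTER_CUBIC)[:,:,::-1])
z=c["z_map"];v,u=np.mgrid[:384,:512];K=c["mtx"];T=c["world_from_camera"]
P=np.stack([(u-K[0,2])/K[0,0]*z,(v-K[1,2])/K[1,1]*z,z],-1)@T[:3,:3].T+T[:3,3]
for lo in(.15,.16,.17,.18):
    m=(z>0)&(P[...,2]>lo)&(P[...,2]<lo+.01)&(abs(P[...,1]+.31)<.04)&(abs(P[...,0]-.53)<.07)
    q=P[m]
    if len(q): 
        for s in(-1,1):
            a=q[s*(q[:,0]-.532)>0]
            if len(a):print(lo,s,len(a),a.min(0).round(3),a.max(0).round(3))
t=optics.read_camera("top");cv2.imwrite("pics/t7.png",cv2.resize(t["image"][150:260,280:420],None,fx=5,fy=5,interpolation=cv2.INTER_CUBIC)[:,:,::-1])
np.savez("pics/top7.npz",**t)
E
```

```text
time: 10.95
tool_pos: [0.5293, -0.3053, 0.1178]
tcp_rot: [-1.21, 1.213, -1.204]
wrist_force: [-0.7, 1.5, -1.5]
width: 0.701
0.15 -1 4 [ 0.49  -0.315  0.157] [ 0.495 -0.309  0.159]
0.15 1 8 [ 0.557 -0.313  0.153] [ 0.561 -0.297  0.159]
0.16 -1 22 [ 0.484 -0.317  0.16 ] [ 0.498 -0.297  0.169]
0.16 1 27 [ 0.556 -0.317  0.16 ] [ 0.57  -0.295  0.169]
0.17 -1 27 [ 0.483 -0.316  0.17 ] [ 0.498 -0.3    0.18 ]
0.17 1 27 [ 0.556 -0.316  0.17 ] [ 0.57  -0.293  0.18 ]
0.18 -1 21 [ 0.484 -0.317  0.18 ] [ 0.497 -0.302  0.189]
0.18 1 25 [ 0.557 -0.316  0.181] [ 0.571 -0.291  0.19 ]
```

View pics/s7.png

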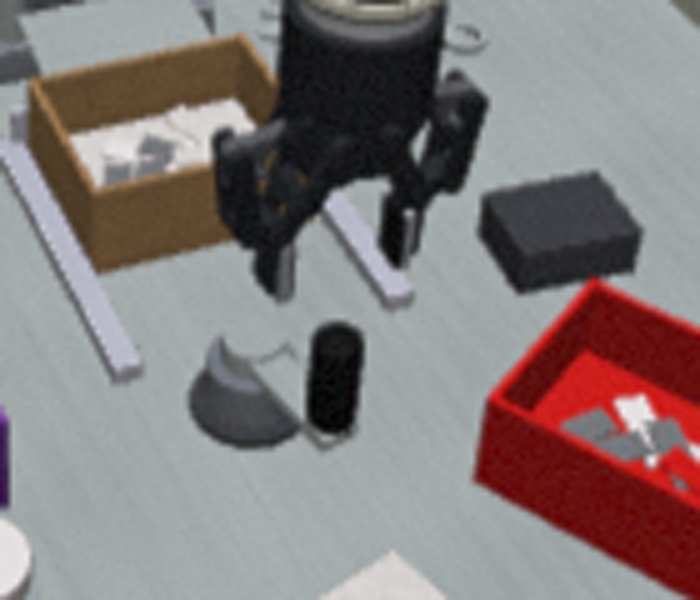

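View pics/t7.png

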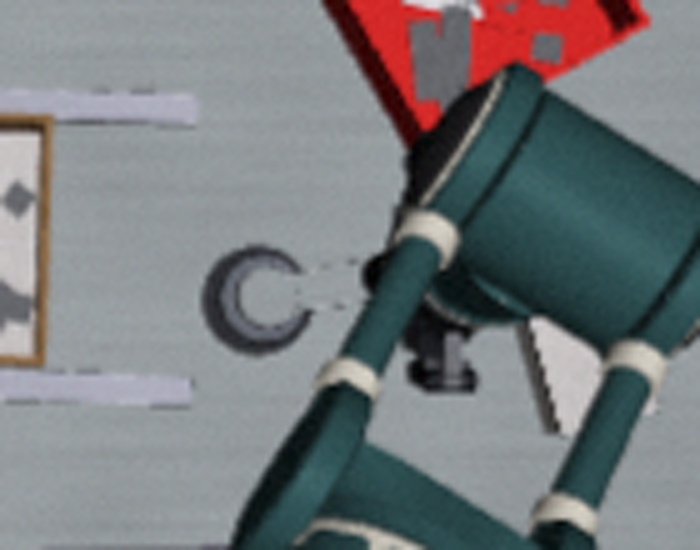

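In the side view the jaws stand above the handle, tips at crop (280,295) and (400,265). Their inner faces are at x 0.497 and 0.557, y about −0.306. I shift x by +3 mm, descend and shut.

```bash
python3 -m handwheel '[[0,0.02,0.003,0,0,0,0.7],[0,0.025,0,0,0,0,0.7],[0,0.02,0,0,0,0,0.7],[0,0.015,0,0,0,0,0.7],[0,0,0,0,0,0,0.7]]'; python3 -m handwheel '[[0,0,0,0,0,0,0.2],[0,0,0,0,0,0,0],[0,0,0,0,0,0,0],[0,0,0,0,0,0,0]]' 25
python3 - <<'E'
from h import *
from workcell import optics
c=optics.read_camera("side");np.savez("pics/side8.npz",**c)
cv2.imwrite("pics/s8.png",cv2.resize(c["image"][190:310,230:370],None,fx=5,fy=5,interpolation=cv2.INTER_CUBIC)[:,:,::-1])
E
```

```text
time: 11.68
tool_pos: [0.5329, -0.3064, 0.0389]
tcp_rot: [-1.21, 1.212, -1.207]
wrist_force: [-0.4, -0.2, 0.6]
width: 0.7
time: 12.18
tool_pos: [0.535, -0.3078, 0.0422]
tcp_rot: [-1.209, 1.207, -1.211]
wrist_force: [-0.2, -0.5, 5.8]
width: 0.323
```

View pics/s8.png

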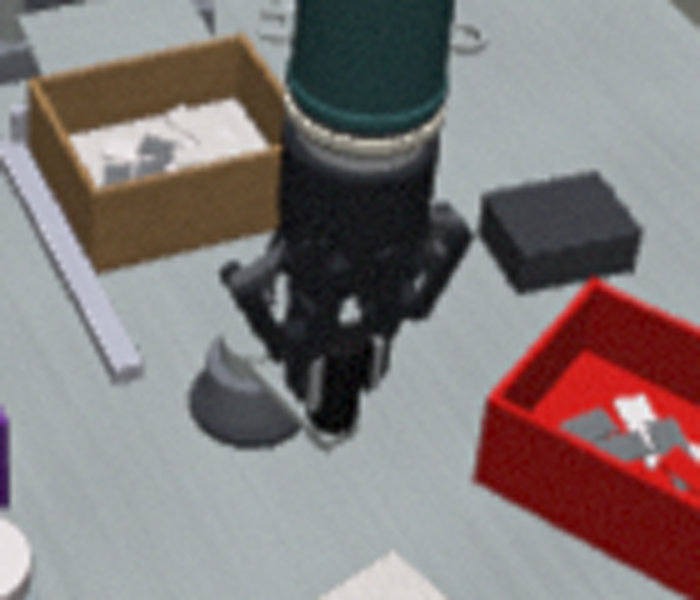

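The handle is held: the opening stopped at 27.5 mm and it has not moved in the picture. I work out the chord steps of the circle (24 of 15° per turn, clockwise) about the axis.

```bash
python3 - <<'E'
import numpy as np
a0=np.arctan2(-.0695,.010);print(np.degrees(a0))
k=np.arange(25);ph=a0-np.radians(15*k);x=.070*np.cos(ph);y=.070*np.sin(ph)
x=np.round(x,4);y=np.round(y,4)
for i in range(24): print(i,"x",round(-(y[i+1]-y[i]),4),"z",round(x[i+1]-x[i],4))
E
```

```text
-81.8121979880955
0 x 0.0002 z -0.0183
1 x -0.0045 z -0.0177
2 x -0.009 z -0.0159
3 x -0.0127 z -0.0131
4 x -0.0157 z -0.0093
5 x -0.0176 z -0.005
6 x -0.0183 z -0.0002
7 x -0.0177 z 0.0045
8 x -0.0159 z 0.009
9 x -0.0131 z 0.0127
10 x -0.0093 z 0.0157
11 x -0.005 z 0.0176
12 x -0.0002 z 0.0183
13 x 0.0045 z 0.0177
14 x 0.009 z 0.0159
15 x 0.0127 z 0.0131
16 x 0.0157 z 0.0093
17 x 0.0176 z 0.005
18 x 0.0183 z 0.0002
19 x 0.0177 z -0.0045
20 x 0.0159 z -0.009
21 x 0.0131 z -0.0127
22 x 0.0093 z -0.0157
23 x 0.005 z -0.0176
```

```bash
python3 -m handwheel '[[0,-0.003,0,0,0,0,0],[0.0002,0,-0.0183,0,0,0,0],[-0.0045,0,-0.0177,0,0,0,0],[-0.009,0,-0.0159,0,0,0,0],[-0.0127,0,-0.0131,0,0,0,0],[0,0,0,0,0,0,0]]'
python3 - <<'E'
from h import *
from workcell import optics
c=optics.read_camera("side");np.savez("pics/side9.npz",**c)
cv2.imwrite("pics/s9.png",cv2.resize(c["image"][190:310,230:370],None,fx=5,fy=5,interpolation=cv2.INTER_CUBIC)[:,:,::-1])
E
```

```text
time: 12.98
tool_pos: [0.4694, -0.2812, 0.0439]
tcp_rot: [-1.208, 1.208, -1.211]
wrist_force: [2.4, -0.8, -2.3]
width: 0.322
```

View pics/s9.png

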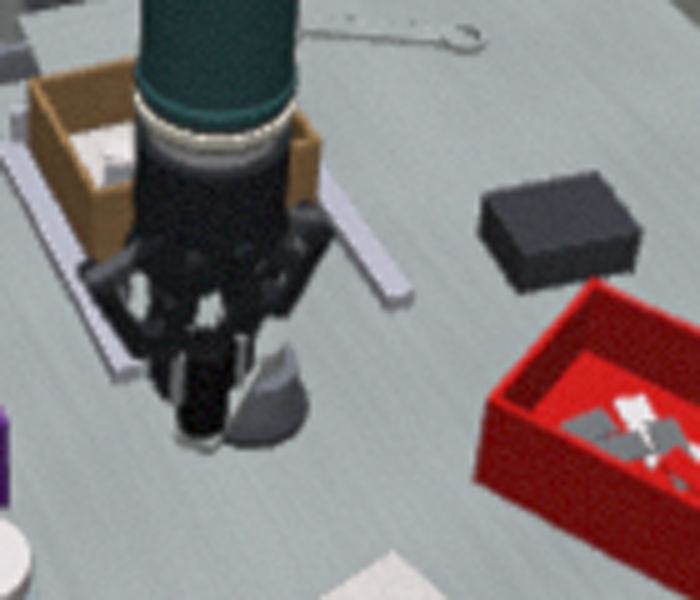

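The handle follows in the jaws (crop (205,390)) with a force of only 2–3 N, so I keep winding.

```bash
python3 -m handwheel '[[-0.0157,0,-0.0093,0,0,0,0],[-0.0176,0,-0.005,0,0,0,0],[-0.0183,0,-0.0002,0,0,0,0],[-0.0177,0,0.0045,0,0,0,0],[-0.0159,0,0.009,0,0,0,0],[-0.0131,0,0.0127,0,0,0,0],[-0.0093,0,0.0157,0,0,0,0],[-0.005,0,0.0176,0,0,0,0]]'; python3 -m handwheel '[[-0.0002,0,0.0183,0,0,0,0],[0.0045,0,0.0177,0,0,0,0],[0.009,0,0.0159,0,0,0,0],[0.0127,0,0.0131,0,0,0,0],[0,0,0,0,0,0,0]]'
python3 - <<'E'
from h import *
from workcell import optics
c=optics.read_camera("side");np.savez("pics/side10.npz",**c)
cv2.imwrite("pics/s10.png",cv2.resize(c["image"][190:310,230:370],None,fx=5,fy=5,interpolation=cv2.INTER_CUBIC)[:,:,::-1])
E
```

```text
time: 14.02
tool_pos: [0.5156, -0.1684, 0.0441]
tcp_rot: [-1.209, 1.208, -1.209]
wrist_force: [1.2, -1.1, 0.8]
width: -0.004
time: 14.65
tool_pos: [0.5807, -0.196, 0.044]
tcp_rot: [-1.208, 1.209, -1.211]
wrist_force: [0.6, 0.4, -0.2]
width: 0.006
```

View pics/s10.png

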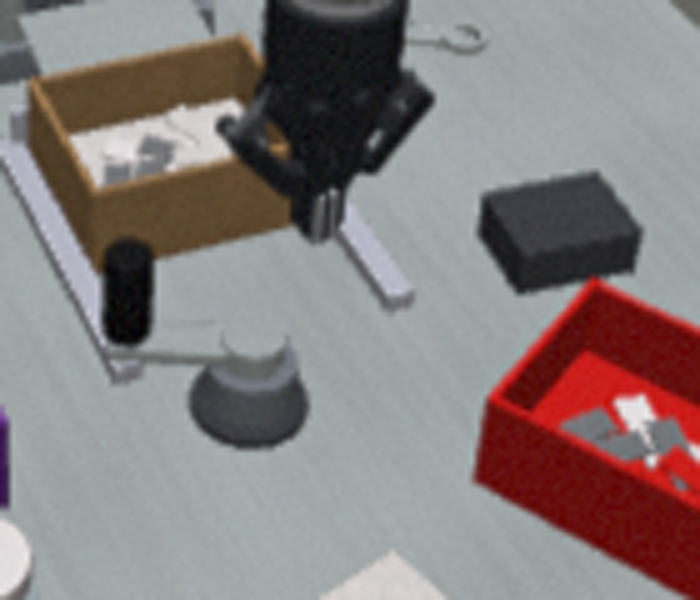

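The handle slipped out sideways through the pads after about a third of a turn; it now stands at crop (128,290). I switch to pushing it round from behind with the fingers shut: on the same circle they cannot pass the bar. First I measure where the handle stands.

```bash
python3 - <<'E'
from h import *
from workcell import optics
t=optics.read_camera("top");np.savez("pics/top10.npz",**t);s=load("side",10)
cv2.imwrite("pics/t10.png",cv2.resize(t["image"][150:260,280:420],None,fx=5,fy=5,interpolation=cv2.INTER_CUBIC)[:,:,::-1])
def P(c):
    z=c["z_map"];v,u=np.mgrid[:384,:512];K=c["mtx"];T=c["world_from_camera"]
    return np.stack([(u-K[0,2])/K[0,0]*z,(v-K[1,2])/K[1,1]*z,z],-1)@T[:3,:3].T+T[:3,3]
for n,c in(("top",t),("side",s)):
    Q=P(c);m=(c["image"].max(2)<50)&(Q[...,2]>.104)&(Q[...,2]<.12)&(np.hypot(Q[...,0]-.521,Q[...,1]+.237)<.095)&(Q[...,0]<.5)
    q=Q[m];print(n,len(q));
    if len(q): print(q.min(0),q.max(0),(q.min(0)+q.max(0))/2)
# side blob
m=(s["image"].max(2)<50).astype(np.uint8);k=np.zeros_like(m);k[235:262,248:264]=m[235:262,248:264]
n,l,st,ce=cv2.connectedComponentsWithStats(k);i=1+np.argmax(st[1:,4]);print(st[i],ce[i])
p=plane(s,ce[i][0],ce[i][1],.082);print("side blob at mid height",p, np.degrees(np.arctan2(p[1]+.237,p[0]-.521)))
E
```

```text
top 0
side 62
[ 0.44344754 -0.22245185  0.10414103] [ 0.46775363 -0.19525297  0.11374573] [ 0.45560059 -0.20885241  0.10894338]
[251 238  10  21 179] [255.05027933 247.91061453]
side blob at mid height [ 0.45761598 -0.20639238  0.082     ] 154.22448644410142
```

View pics/t10.png

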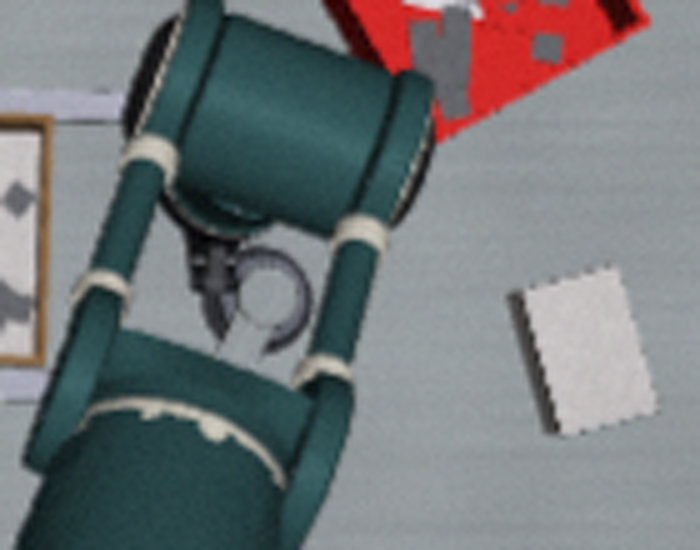

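The handle stands at (0.4565, −0.2078), 122.6° clockwise from its start, so 957° remain. I put the shut fingers on the circle about 48° behind it. The path passes above the hub, with the real tip at 0.07 m.

```bash
python3 -m handwheel '[[0.0227,0,-0.0407,0,0,0,0],[0.0227,0,-0.0407,0,0,0,0],[0.0227,0.002,-0.0407,0,0,0,0],[0,0.004,0,0,0,0,0]]'; python3 -m handwheel '[[-0.0176,0,-0.005,0,0,0,0],[-0.0183,0,-0.0002,0,0,0,0],[-0.0177,0,0.0045,0,0,0,0],[-0.0159,0,0.009,0,0,0,0],[0,0,0,0,0,0,0]]'
python3 - <<'E'
from h import *
from workcell import optics
c=optics.read_camera("side");np.savez("pics/side11.npz",**c)
cv2.imwrite("pics/s11.png",cv2.resize(c["image"][190:310,230:370],None,fx=5,fy=5,interpolation=cv2.INTER_CUBIC)[:,:,::-1])
E
```

```text
time: 15.25
tool_pos: [0.4537, -0.2629, 0.0374]
tcp_rot: [-1.208, 1.213, -1.21]
wrist_force: [0.6, 0.3, 1.0]
width: -0.0
time: 15.88
tool_pos: [0.4671, -0.1914, 0.0386]
tcp_rot: [-1.209, 1.206, -1.208]
wrist_force: [1.0, 0.7, 1.4]
width: -0.0
```

View pics/s11.png

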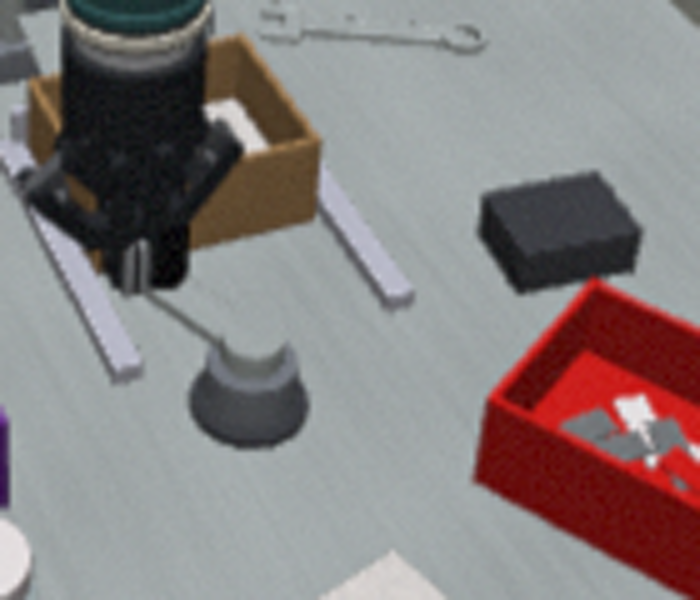

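The fingers sit right behind the handle and push it, with the handle at crop (170,270). Continuing round.

```bash
python3 -m handwheel '[[-0.0111,0,0.0127,0,0,0,0],[-0.0093,0,0.0157,0,0,0,0],[-0.005,0,0.0176,0,0,0,0],[-0.0002,0,0.0183,0,0,0,0],[0.0045,0,0.0177,0,0,0,0],[0.009,0,0.0159,0,0,0,0],[0.0127,0,0.0131,0,0,0,0],[0.0157,0,0.0093,0,0,0,0]]'
python3 - <<'E'
from h import *
from workcell import optics
c=optics.read_camera("side");np.savez("pics/side12.npz",**c)
cv2.imwrite("pics/s12.png",cv2.resize(c["image"][190:310,230:370],None,fx=5,fy=5,interpolation=cv2.INTER_CUBIC)[:,:,::-1])
E
```

```text
time: 16.92
tool_pos: [0.5862, -0.2091, 0.0369]
tcp_rot: [-1.209, 1.21, -1.207]
wrist_force: [-0.8, 1.3, -0.1]
width: -0.004
```

View pics/s12.png

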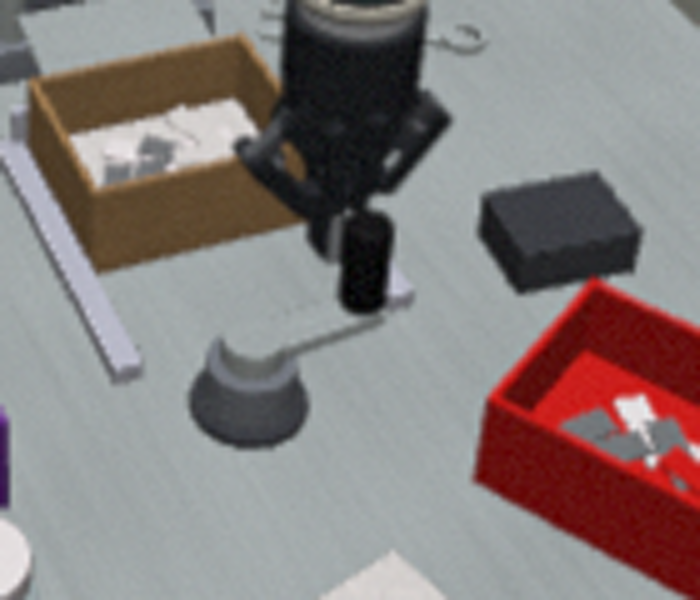

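It works. k=17 has been reached, with the tool within 1 mm of the planned circle. Next call: k=17…24.

```bash
python3 -m handwheel '[[0.0176,0,0.005,0,0,0,0],[0.0183,0,0.0002,0,0,0,0],[0.0177,0,-0.0045,0,0,0,0],[0.0159,0,-0.009,0,0,0,0],[0.0131,0,-0.0127,0,0,0,0],[0.0093,0,-0.0157,0,0,0,0],[0.005,0,-0.0176,0,0,0,0],[0.0002,0,-0.0183,0,0,0,0]]'
python3 - <<'E'
from h import *
from workcell import optics
c=optics.read_camera("side");np.savez("pics/side13.npz",**c)
cv2.imwrite("pics/s13.png",cv2.resize(c["image"][190:310,230:370],None,fx=5,fy=5,interpolation=cv2.INTER_CUBIC)[:,:,::-1])
E
```

```text
time: 17.98
tool_pos: [0.5139, -0.3079, 0.0396]
tcp_rot: [-1.207, 1.206, -1.213]
wrist_force: [5.4, 3.1, 5.7]
width: -0.0
```

View pics/s13.png

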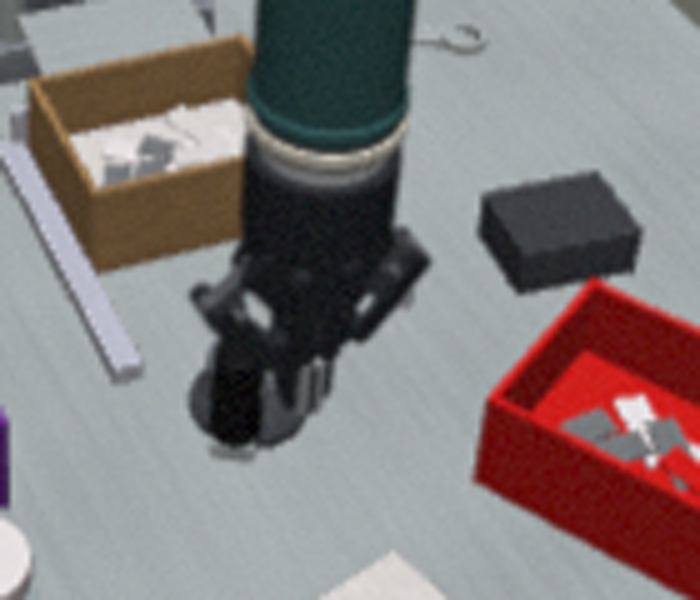

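Good: the handle is pushed ahead towards −x, and one turn is nearly complete. A small upward force shows, so I raise the tool 4 mm to keep the knuckles off the handle's top. k=25…32.

```bash
python3 -m handwheel '[[-0.0045,-0.004,-0.0177,0,0,0,0],[-0.009,-0.002,-0.0159,0,0,0,0],[-0.0127,0,-0.0131,0,0,0,0],[-0.0157,0,-0.0093,0,0,0,0],[-0.0176,0,-0.005,0,0,0,0],[-0.0183,0,-0.0002,0,0,0,0],[-0.0177,0,0.0045,0,0,0,0],[-0.0159,0,0.009,0,0,0,0]]'
python3 - <<'E'
from h import *
from workcell import optics
c=optics.read_camera("side");np.savez("pics/side14.npz",**c)
cv2.imwrite("pics/s14.png",cv2.resize(c["image"][190:310,230:370],None,fx=5,fy=5,interpolation=cv2.INTER_CUBIC)[:,:,::-1])
E
```

```text
time: 19.02
tool_pos: [0.4658, -0.1942, 0.0439]
tcp_rot: [-1.21, 1.209, -1.209]
wrist_force: [0.2, -4.1, 1.0]
width: 0.001
```

View pics/s14.png

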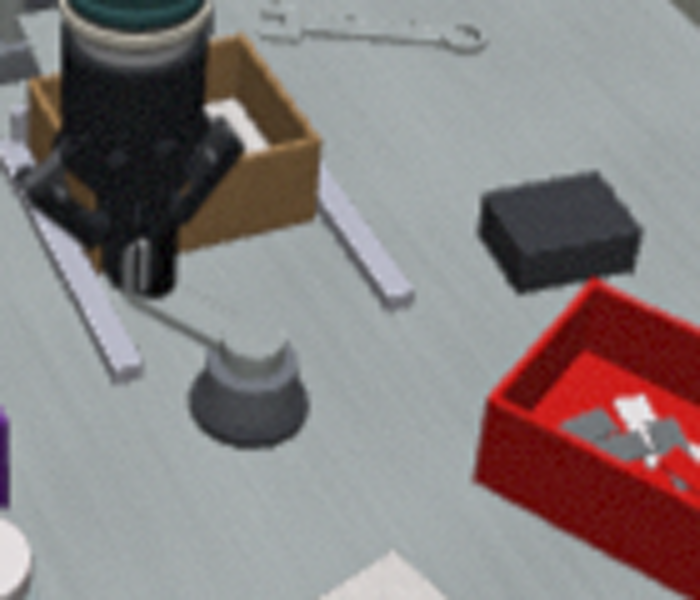

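k=33 (same place as k=9, one turn on); the tool is within 1 mm of plan. Next k=33…40 and 41…48.

```bash
python3 -m handwheel '[[-0.0131,0,0.0127,0,0,0,0],[-0.0093,0,0.0157,0,0,0,0],[-0.005,0,0.0176,0,0,0,0],[-0.0002,0,0.0183,0,0,0,0],[0.0045,0,0.0177,0,0,0,0],[0.009,0,0.0159,0,0,0,0],[0.0127,0,0.0131,0,0,0,0],[0.0157,0,0.0093,0,0,0,0]]'; python3 -m handwheel '[[0.0176,0,0.005,0,0,0,0],[0.0183,0,0.0002,0,0,0,0],[0.0177,0,-0.0045,0,0,0,0],[0.0159,0,-0.009,0,0,0,0],[0.0131,0,-0.0127,0,0,0,0],[0.0093,0,-0.0157,0,0,0,0],[0.005,0,-0.0176,0,0,0,0],[0.0002,0,-0.0183,0,0,0,0]]'
python3 - <<'E'
from h import *
from workcell import optics
c=optics.read_camera("side");np.savez("pics/side15.npz",**c)
cv2.imwrite("pics/s15.png",cv2.resize(c["image"][190:310,230:370],None,fx=5,fy=5,interpolation=cv2.INTER_CUBIC)[:,:,::-1])
E
```

```text
time: 20.08
tool_pos: [0.5865, -0.2097, 0.0433]
tcp_rot: [-1.209, 1.21, -1.208]
wrist_force: [-1.4, 1.6, -0.7]
width: 0.002
time: 21.08
tool_pos: [0.5127, -0.3073, 0.0445]
tcp_rot: [-1.208, 1.208, -1.211]
wrist_force: [4.3, 2.4, 0.0]
width: -0.002
```

View pics/s15.png

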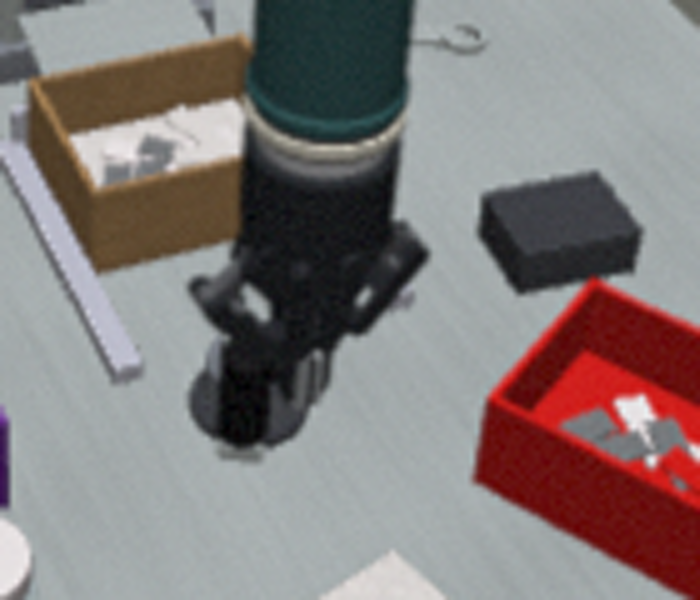

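k=49, with the handle still ahead of the fingers. Now k=49…56 and 57…64.

```bash
python3 -m handwheel '[[-0.0045,0,-0.0177,0,0,0,0],[-0.009,0,-0.0159,0,0,0,0],[-0.0127,0,-0.0131,0,0,0,0],[-0.0157,0,-0.0093,0,0,0,0],[-0.0176,0,-0.005,0,0,0,0],[-0.0183,0,-0.0002,0,0,0,0],[-0.0177,0,0.0045,0,0,0,0],[-0.0159,0,0.009,0,0,0,0]]'; python3 -m handwheel '[[-0.0131,0,0.0127,0,0,0,0],[-0.0093,0,0.0157,0,0,0,0],[-0.005,0,0.0176,0,0,0,0],[-0.0002,0,0.0183,0,0,0,0],[0.0045,0,0.0177,0,0,0,0],[0.009,0,0.0159,0,0,0,0],[0.0127,0,0.0131,0,0,0,0],[0.0157,0,0.0093,0,0,0,0]]'
python3 - <<'E'
from h import *
from workcell import optics
c=optics.read_camera("side");np.savez("pics/side16.npz",**c)
cv2.imwrite("pics/s16.png",cv2.resize(c["image"][190:310,230:370],None,fx=5,fy=5,interpolation=cv2.INTER_CUBIC)[:,:,::-1])
E
```

```text
time: 22.12
tool_pos: [0.4658, -0.1942, 0.044]
tcp_rot: [-1.21, 1.209, -1.209]
wrist_force: [-0.3, -3.9, 1.1]
width: 0.0
time: 23.12
tool_pos: [0.5865, -0.2098, 0.0433]
tcp_rot: [-1.209, 1.21, -1.208]
wrist_force: [-1.5, 2.5, 0.3]
width: 0.003
```

View pics/s16.png

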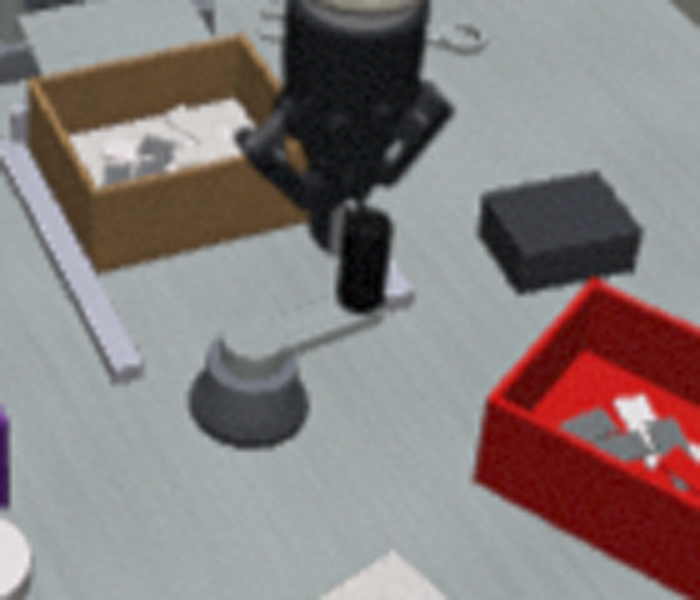

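k=65, the third pass of this place (after 17 and 41). I go on to k≈69.5, slowing, and then measure.

```bash
python3 -m handwheel '[[0.0176,0,0.005,0,0,0,0],[0.0183,0,0.0002,0,0,0,0],[0.0177,0,-0.0045,0,0,0,0],[0.0159,0,-0.009,0,0,0,0],[0.0065,0,-0.0063,0,0,0,0],[0,0,0,0,0,0,0]]'
python3 - <<'E'
from h import *
from workcell import optics
c=optics.read_camera("side");np.savez("pics/side17.npz",**c)
cv2.imwrite("pics/s17.png",cv2.resize(c["image"][190:310,230:370],None,fx=5,fy=5,interpolation=cv2.INTER_CUBIC)[:,:,::-1])
z=c["z_map"];v,u=np.mgrid[:384,:512];K=c["mtx"];T=c["world_from_camera"]
for n,c in((0,load("side",0)),(17,c)):
    z=c["z_map"];Q=np.stack([(u-K[0,2])/K[0,0]*z,(v-K[1,2])/K[1,1]*z,z],-1)@T[:3,:3].T+T[:3,3]
    m=(c["image"].max(2)<50)&(Q[...,2]>.06)&(Q[...,2]<.085)&(np.hypot(Q[...,0]-.525,Q[...,1]+.307)<.06)
    n_,l,st,ce=cv2.connectedComponentsWithStats(m.astype(np.uint8));i=1+np.argmax(st[1:,4]);q=Q[l==i];print(n,len(q),st[i],q.min(0).round(4),q.max(0).round(4),q.mean(0).round(4))
E
```

```text
time: 23.92
tool_pos: [0.5708, -0.2872, 0.0442]
tcp_rot: [-1.209, 1.208, -1.212]
wrist_force: [0.7, -0.2, 0.2]
width: -0.002
0 63 [292 266  10  10  63] [ 0.5168 -0.3221  0.0601] [ 0.5403 -0.307   0.0847] [ 0.5265 -0.3164  0.073 ]
17 63 [295 264  10   9  63] [ 0.53   -0.3193  0.0602] [ 0.5517 -0.3025  0.0848] [ 0.5389 -0.313   0.0728]
```

View pics/s17.png

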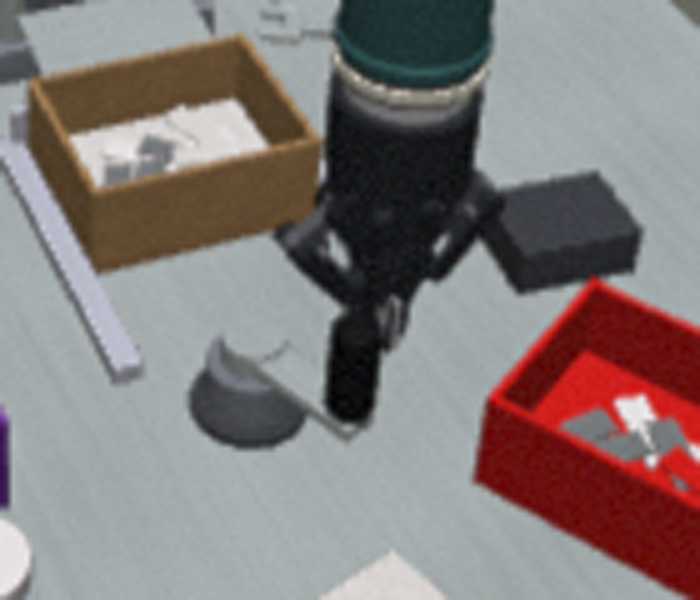

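The handle is still 12.9 mm short of its start place, +12.4 mm in x and +3.4 mm in y. I push the remaining 10.5° gently.

```bash
python3 -m handwheel '[[0.0042,0,-0.005,0,0,0,0],[0.0037,0,-0.0052,0,0,0,0],[0,0,0,0,0,0,0]]'
cat > chk.py <<'E'
from h import *
from workcell import optics
import sys
c=optics.read_camera("side");np.savez(f"pics/side{sys.argv[1]}.npz",**c)
v,u=np.mgrid[:384,:512];K=c["mtx"];T=c["world_from_camera"]
for n,c in((0,load("side",0)),(1,c)):
    z=c["z_map"];Q=np.stack([(u-K[0,2])/K[0,0]*z,(v-K[1,2])/K[1,1]*z,z],-1)@T[:3,:3].T+T[:3,3]
    m=(c["image"].max(2)<50)&(Q[...,2]>.06)&(Q[...,2]<.085)&(np.hypot(Q[...,0]-.525,Q[...,1]+.307)<.06)
    n_,l,st,ce=cv2.connectedComponentsWithStats(m.astype(np.uint8));i=1+np.argmax(st[1:,4]);q=Q[l==i];print(n,len(q),st[i],q.mean(0).round(4))
    # ram plate: dark band front face
    m=(Q[...,2]>.10)&(Q[...,2]<.17)&(Q[...,1]>.05)&(Q[...,1]<.25)&(Q[...,0]>.46)&(Q[...,0]<.67)&(c["image"].max(2)<75)
    q=Q[m];print("   ram",len(q),np.percentile(q[:,2],[5,50,95]).round(4) if len(q) else None, np.nonzero(m)[0].mean() if len(q) else None)
E
python3 chk.py 18
```

```text
time: 24.35
tool_pos: [0.5607, -0.2938, 0.0441]
tcp_rot: [-1.21, 1.209, -1.21]
wrist_force: [0.1, 1.3, 0.4]
width: -0.003
0 63 [292 266  10  10  63] [ 0.5265 -0.3164  0.073 ]
   ram 682 [0.1325 0.1489 0.1528] 162.23020527859236
1 65 [292 267  10   9  65] [ 0.527  -0.3166  0.0723]
   ram 646 [0.1276 0.1431 0.1465] 163.72600619195046
```

The handle is within 0.5 mm of its start place and the ram is 5.8 mm lower, so that is three turns. I back off, rise and go round the inside of the press to the button.

```bash
python3 -m handwheel '[[-0.008,0,0.012,0,0,0,0],[-0.004,-0.03,0.006,0,0,0,0],[0,-0.05,0,0,0,0,0],[0,-0.055,0,0,0,0,0],[0,-0.055,0,0,0,0,0],[0,-0.055,0,0,0,0,0],[0,0,0,0,0,0,0]]'; python3 -m handwheel '[[-0.045,0,-0.035,0,0,0,0],[-0.045,0,-0.035,0,0,0,0],[-0.045,0,-0.035,0,0,0,0],[-0.045,0,-0.035,0,0,0,0],[-0.05,0,-0.01,0,0,0,0],[-0.05,0,-0.005,0,0,0,0],[-0.05,0,0,0,0,0,0],[0,0,0,0,0,0,0]]'; python3 -m handwheel '[[-0.05,0,0,0,0,0,0],[-0.05,0,0,0,0,0,0],[-0.05,0,0,0,0,0,0],[-0.04,0,0.01,0,0,0,0],[-0.04,0,0.04,0,0,0,0],[0,0,0,0,0,0,0]]'
```

```text
time: 25.28
tool_pos: [0.5826, -0.2827, 0.2965]
tcp_rot: [-1.206, 1.198, -1.219]
wrist_force: [0.4, -0.7, -0.0]
width: 0.001
time: 26.28
tool_pos: [0.4233, 0.0517, 0.288]
tcp_rot: [-1.212, 1.206, -1.204]
wrist_force: [-0.1, -0.6, -0.4]
width: 0.001
time: 27.02
tool_pos: [0.4756, 0.2798, 0.286]
tcp_rot: [-1.214, 1.209, -1.208]
wrist_force: [0.0, -1.2, 0.1]
width: -0.003
```

```bash
python3 -m handwheel '[[-0.007,0,0.04,0,0,0,0],[0,0.05,0,0,0,0,0],[0,0.05,0,0,0,0,0],[0,0.05,0,0,0,0,0],[0,0.035,0,0,0,0,0],[0,0,0,0,0,0,0]]'
python3 chk.py 19; python3 - <<'E'
from h import *
from workcell import optics
c=load("side",19)
cv2.imwrite("pics/s19.png",cv2.resize(c["image"][100:220,170:310],None,fx=5,fy=5,interpolation=cv2.INTER_CUBIC)[:,:,::-1])
c=optics.read_camera("top");np.savez("pics/top19.npz",**c)
cv2.imwrite("pics/t19.png",cv2.resize(c["image"][140:260,130:390],None,fx=3,fy=3,interpolation=cv2.INTER_CUBIC)[:,:,::-1])
E
```

```text
time: 27.78
tool_pos: [0.5107, 0.2825, 0.0999]
tcp_rot: [-1.218, 1.214, -1.21]
wrist_force: [1.4, 0.6, -0.8]
width: -0.003
0 63 [292 266  10  10  63] [ 0.5265 -0.3164  0.073 ]
   ram 682 [0.1325 0.1489 0.1528] 162.23020527859236
1 67 [292 266  10  10  67] [ 0.5273 -0.3162  0.0727]
   ram 702 [0.1268 0.143  0.1469] 163.42592592592592
```

View pics/s19.png

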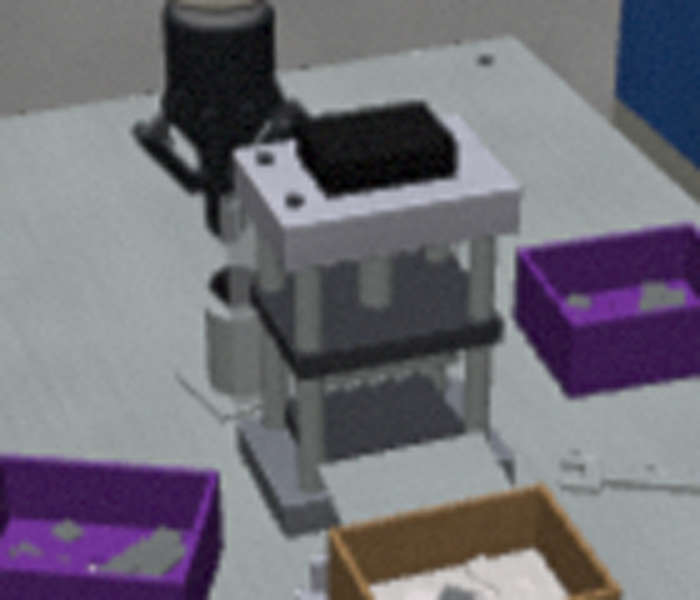

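View pics/t19.png

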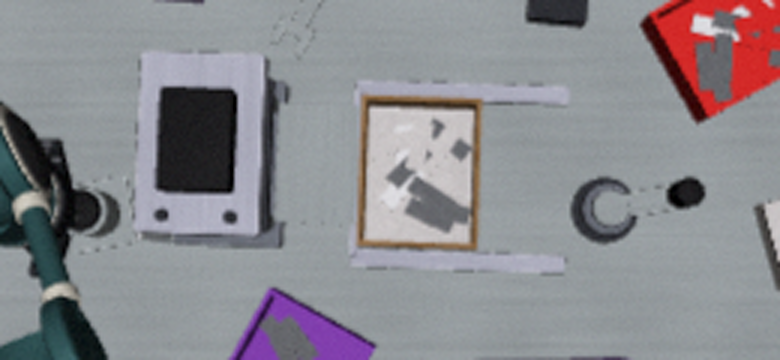

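The fingers hang above the button: side crop tip (220,240), button (230,285). The carton, handle and ram are unchanged. Descending to press.

```bash
python3 -m handwheel '[[-0.002,0.014,0.004,0,0,0,0],[0,0.01,0,0,0,0,0],[0,0,0,0,0,0,0]]'; python3 -m handwheel '[[0,0.005,0,0,0,0,0],[0,0.004,0,0,0,0,0],[0,0,0,0,0,0,0]]'; python3 -m handwheel '[[0,0.003,0,0,0,0,0],[0,0,0,0,0,0,0]]'
```

```text
time: 28.25
tool_pos: [0.5172, 0.2873, 0.079]
tcp_rot: [-1.211, 1.21, -1.209]
wrist_force: [0.5, 1.2, -0.5]
width: 0.003
time: 28.62
tool_pos: [0.5176, 0.2875, 0.0704]
tcp_rot: [-1.21, 1.21, -1.209]
wrist_force: [0.2, 0.1, -0.0]
width: 0.003
time: 28.88
tool_pos: [0.5177, 0.2875, 0.0677]
tcp_rot: [-1.21, 1.209, -1.209]
wrist_force: [0.2, 0.3, 0.4]
width: -0.0
```

```bash
python3 -m handwheel '[[0,0.003,0,0,0,0,0],[0,0,0,0,0,0,0]]'; python3 -m handwheel '[[0,0.003,0,0,0,0,0],[0,0,0,0,0,0,0]]';python3 -m handwheel '[[0,0.002,0,0,0,0,0],[0,0,0,0,0,0,0]]';python3 -m handwheel '[[0,0.002,0,0,0,0,0],[0,0,0,0,0,0,0]]'
```

```text
time: 29.12
tool_pos: [0.5182, 0.2877, 0.065]
tcp_rot: [-1.209, 1.209, -1.209]
wrist_force: [0.4, 0.2, 0.4]
width: 0.0
time: 29.38
tool_pos: [0.5182, 0.2878, 0.0622]
tcp_rot: [-1.208, 1.209, -1.209]
wrist_force: [-0.2, 0.7, 1.8]
width: 0.003
time: 29.62
tool_pos: [0.5182, 0.2878, 0.0602]
tcp_rot: [-1.208, 1.209, -1.209]
wrist_force: [0.8, -1.0, 4.6]
width: 0.0
time: 29.88
tool_pos: [0.5183, 0.2879, 0.0594]
tcp_rot: [-1.208, 1.209, -1.209]
wrist_force: [-3.3, -1.0, 10.6]
width: 0.001
```

The force is 10.6 N and the tool has stopped: the button is at its stop. I give 1 mm more to be sure, then let it up and retreat upwards.

```bash
python3 -m handwheel '[[0,0.001,0,0,0,0,0],[0,0,0,0,0,0,0],[0,0,0,0,0,0,0]]'; python3 -m handwheel '[[0,-0.01,0,0,0,0,0],[0,-0.03,0,0,0,0,0],[0,-0.05,0,0,0,0,0],[0,-0.05,0,0,0,0,0],[-0.05,-0.05,-0.02,0,0,0,0],[-0.05,0,-0.02,0,0,0,0],[-0.05,0,-0.02,0,0,0,0],[0,0,0,0,0,0,0]]'
python3 chk.py 20; python3 - <<'E'
from h import *
from workcell import optics
c=load("side",20);cv2.imwrite("pics/s20.png",cv2.resize(c["image"],None,fx=1.5,fy=1.5,interpolation=cv2.INTER_CUBIC)[:,:,::-1])
t=optics.read_camera("top");np.savez("pics/top20.npz",**t)
cv2.imwrite("pics/t20.png",cv2.resize(t["image"],None,fx=1.5,fy=1.5,interpolation=cv2.INTER_CUBIC)[:,:,::-1])
t0=load("top",0)
def W(c):
    z=c["z_map"];v,u=np.mgrid[:384,:512];K=c["mtx"];T=c["world_from_camera"]
    return np.stack([(u-K[0,2])/K[0,0]*z,(v-K[1,2])/K[1,1]*z,z],-1)@T[:3,:3].T+T[:3,3]
for n,c in((0,t0),(20,t)):
    Q=W(c)
    for nm,p,r,lo in(("button",(.515,.2835),.012,.085),):
        m=(np.hypot(Q[...,0]-p[0],Q[...,1]-p[1])<r)&(Q[...,2]>lo)&(Q[...,2]<.12);print(n,nm,m.sum(),Q[m][:,2].mean().round(4))
    m=(c["image"].max(2)<45).astype(np.uint8);k=np.zeros_like(m);k[195:214,348:370]=m[195:214,348:370];vv,uu=np.nonzero(k);print("handle px",uu.mean(),vv.mean())
    h=cv2.cvtColor(c["image"],cv2.COLOR_RGB2HSV);m=((h[...,0]>8)&(h[...,0]<25)&(h[...,1]>90));vv,uu=np.nonzero(m[150:250,230:350]);print("carton cols",uu.min()+230,uu.max()+230,"rear",plane(c,uu.max()+231,198,.065).round(4))
E
```

```text
time: 30.25
tool_pos: [0.5183, 0.2878, 0.0592]
tcp_rot: [-1.208, 1.209, -1.209]
wrist_force: [-4.1, -1.5, 15.6]
width: -0.004
time: 31.25
tool_pos: [0.4585, 0.4328, 0.2382]
tcp_rot: [-1.213, 1.207, -1.205]
wrist_force: [-0.3, -0.3, -0.3]
width: 0.001
0 63 [292 266  10  10  63] [ 0.5265 -0.3164  0.073 ]
   ram 682 [0.1325 0.1489 0.1528] 162.23020527859236
1 63 [292 266  10  10  63] [ 0.5272 -0.3164  0.0722]
   ram 705 [0.1267 0.1431 0.1469] 163.33475177304965
0 button 50 0.0957
handle px 358.219512195122 204.15853658536585
carton cols 277 317 rear [ 0.5522 -0.1926  0.065 ]
20 button 51 0.096
handle px 358.2289156626506 204.0120481927711
carton cols 250 289 rear [ 0.5522 -0.1096  0.065 ]
```

View pics/t20.png

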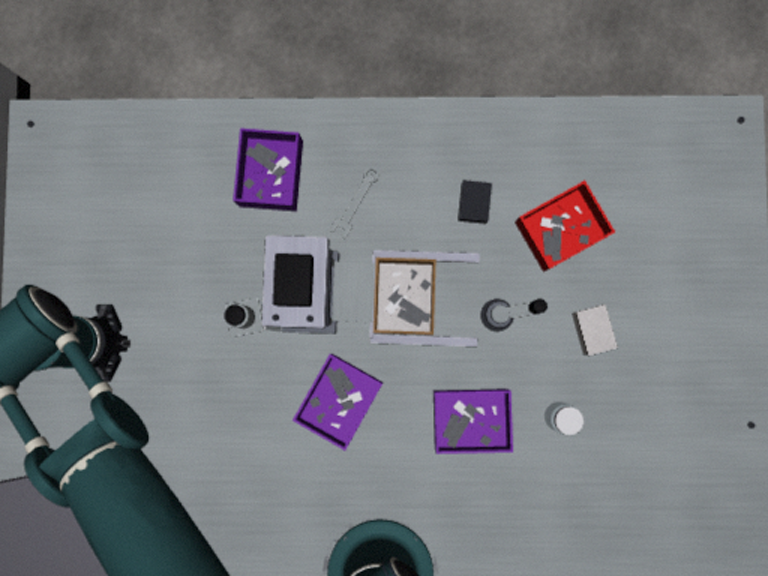

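View pics/s20.png

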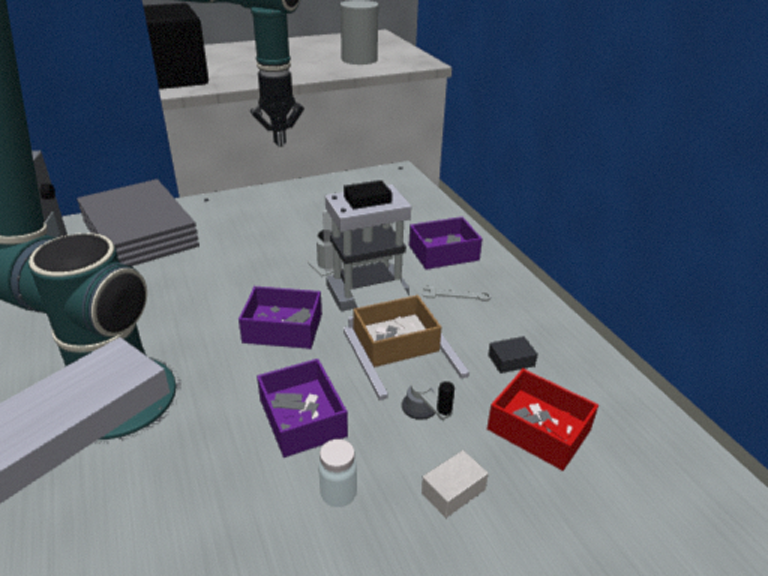

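Both views show the carton home at (405,296), the handle back at its start pixel (358.2,204.0 now against 358.2,204.2 at the start), and the ram about 6 mm lower. The button is up, the bystanders are undisturbed and the arm is clear, so I hand in.

```bash
python3 - <<'E'
from workcell import workorder
print(workorder.finish_job())
E
```

```text
the job is handed in; nothing more can be done
None
```

I slid the carton home, wound the crank three turns clockwise, and pressed and released the start button. The job was handed in shortly after the 31 s reading, and no verdict was reported.

**What went wrong on the way**
- The first push missed the carton. The reported TCP read about 31 mm below where the cameras showed the finger ends, so the fingers passed over the rim. I corrected for the offset and pushed again.
- Gripping the handle failed after about 123°, when it slipped out of the pads. I finished the turns by pushing it from behind with shut fingers.

**Last checks**
- **Carton:** it moved 83 mm, with a firm stop at 19 N. That puts it at about −9 mm in the press frame, against −8 mm for fully home.
- **Crank:** the handle is within about 1 mm of its start place in both views. The ram is about 5.9 mm lower, which agrees with three turns.
- **Button:** it was pressed to its stop at 10–16 N. Afterwards its top measured 96.0 mm, against 95.7 mm before the press.
- **Other things:** the bystanders look undisturbed in the last pictures, though I did not measure them, and the arm stands clear.

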